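Stack a press-pack power module in its tray

ROBOT

A 7-joint arm with a two-finger parallel gripper is mounted at the origin on the work surface. World frame = base frame: x ahead of the robot, y to its left, z up, the work surface at z = 0. Lengths are in m, angles in rad, forces in N, time in s.
With the tool pointing down it reaches from about 0.425 to 0.875 m from the base axis. Payload 8.4 kg.
Tool frame: the origin (TCP) lies on the front face of the gripper's body, between the roots of the fingers; the fingertips stand 73 mm ahead of it and the grasp point (between the pads) lies 54 mm ahead of it; z points along the fingers, x is the direction in which the jaws open and shut, and the axes are right-handed (so a half turn about z gives the same grasp; the last joint's range is limited). The gripper opens to 85 mm and grips with 20 to 120 N. Pads are 22 mm wide; open, the fingers measure 114 mm over their backs; the gripper's body (76 mm by 85 mm) begins 54 mm behind the grasp point. The pads swing forward as they close: fully open they stand 13 mm farther back than shut.
Start: joints at [-1.419, 0.333, 0.04, 1.465, -0.013, 1.343, -0.059], TCP at [0.161, 0.63, 0.304] pointing down, gripper open.
Joint ranges: [-2.58, 2.58], [-0.38, 2.09], [-1.3, 1.39], [0.25, 2.4], [-1.5, 4.64], [0.08, 2.09], [-2.65, 2.65]. Speed limits (rad/s): [2.22, 2.22, 2.79, 2.79, 3.14, 3.14, 3.14].

INTERFACE

Orientations are given as a unit quaternion [w, x, y, z].
In Python, from rig import env gives the robot as it stands.
- The arm moves only by the tool carry_out, never from a script. Its argument "commands" is one flat list of numbers, 4 for each row, row after row: the shift along the tool's x, y, z in m, then the turn about the tool's z in degrees. In form: [dx, dy, dz, yaw, dx, dy, dz, yaw, ...]. A call has 1 to 8 rows; each row is the pose to reach, as a shift and turn from the pose commanded when the call began, along the tool's axes at that moment; what a row does not reach only later rows make up. A row lasts 1/12 s, in which the tool goes at most 41.7 mm and 7.16 degrees, less where a joint would pass 70% of its speed; a pose out of reach is approached as far as the arm can. A call with a gripper value outside its range is refused whole. "fingers" is the finger opening in m, from 0 to 0.0854, set as the call begins (left out, the last holds). The fingers move at their own pace and stop on an object; "newtons" is the grip in N (left out, the last holds). Time passes only in rows, so rows that repeat a pose let the fingers close. It gives the time, the measured TCP pose, the force and the opening at its end, in the units of the state.
- env.get_obs(): the state, without advancing time (a new reading comes with each control period).
- env.capture(name): name is "scene" or "top" or "wrist"; returns a dict with "pixels" (420x560x3 uint8, red, green, blue), "intrinsics" (3x3 intrinsics, pixels), "eye" and "attitude" of the camera in the world. Camera axes: x right, y down, z forward; pixel columns grow to the right and rows downward; lengths in m; the calibration is good to about 2 mm. The wrist camera is an equidistant fisheye: a pixel r from the principal point sees the ray r / f radians off the axis. A picture is of the moment at which its call begins. There is no depth.
- env.finish_job(): hands the job in, once; it reports no verdict.
The state is a dict: "time": time; "q": joint angles; "joint_vel": joint speeds; "joint_efforts": joint torques, N m; "eef_pos": TCP position; "tcp_rot": TCP orientation; "wrist_force": force on the tool from outside, world axes, zero at the start; "moment": the same for the moment, N m; "gripper_width": finger opening in m.
Only numpy, scipy, OpenCV 4.12 (cv2) and the standard library are available. Lean on these libraries where they do the work, as an engineer would, in place of code of your own. Each camera call takes 0.05 s, during which the arm holds its last target. There are 200 camera calls.

TASK

Assemble the power module in the black tray, from the bottom up: the finned heat sink down flat inside the tray's rim, then the short copper bar, the ceramic puck, the long copper bar, and on top the steel pressure cap with its knob up. Centre each part on the one beneath, with the heat sink and both bars running along the tray's long direction. The puck is brittle, so set it down without letting it drop, and leave the tape roll, screwdriver and bottle where they are.

Things in the scene. Friction and masses are not known exactly. Their poses are not given: they have to be found in the camera images.
- tray: Fixed black open tray on the bench, 116 (x) x 88 (y) x 16 mm high, with a low rim 6 mm thick all round; inside 104 x 76 mm, inner floor 8 mm above its underside, so the rim stands 8 mm above the floor. A small flat lug (20 x 40 mm, 6 mm thick) with a bolt head (10 mm high in all) sticks out at each x end. Origin: centre of the underside, on the bench. x: the long direction, z up.
- heat_sink: Loose aluminium heat sink, 92 (x) x 60 (y) x 26 mm high, about 0.3 kg: a solid middle block 52 (x) x 60 (y) x 26 mm, its top flat and 4 mm higher than the comb of seven thin fins (22 mm high) at each x end. Lies upright, flat on the bench. Origin: centre of the underside; x along the fins (long direction), z up. Grip across y by the middle block.
- short_bar: Loose plain copper bar, the shorter of the two: 80 (x) x 34 (y) x 10 mm high, about 0.2 kg, with a dark bolt-hole mark at each end. Lies flat. Origin: centre of the underside; x along its length, z up. Both ends are alike.
- puck: Loose white ceramic disc with grey grooves and a steel face above and below: 60 mm diameter, 26 mm high, about 0.25 kg, brittle. Stands flat. Origin: centre of the underside; z up along its axis.
- long_bar: Loose plain copper bar, the longer of the two: 130 (x) x 34 (y) x 10 mm high, about 0.33 kg, with a dark bolt-hole mark at each end. Lies flat. Origin: centre of the underside; x along its length, z up. Both ends are alike.
- cap: Loose dark steel pressure cap: a round foot 46 mm diameter and 10 mm high with a round knob 28 mm diameter on it, 30 mm high in all, about 0.2 kg. Stands knob up. Origin: centre of the underside; z up along its axis.
- tape: Bystander: roll of blue tape lying flat, 80 mm outer and 54 mm inner diameter, 19 mm high. Origin: centre of the underside. Leave alone.
- screwdriver: Bystander: screwdriver with red handle, 150 mm long, lying between the parts, roughly along world x. Origin: under its middle. Leave alone.
- flux_bottle: Bystander: small white bottle with an orange cap, 36 mm diameter, 60 mm high, standing between the parts. Origin: centre of the underside. Leave alone.
Things that resemble listed ones, but are neither listed nor needed, are in the scene too. What is shaped like the cap but green is not meant. What is shaped like the long_bar but turquoise is not meant.

How it is judged:
At the end, for the whole second after the job is handed in: In the tray, bottom up: heat sink on its floor (centre within 12 mm), short bar, puck, long bar, cap; each within 10 mm of the centre beneath, height within 4 mm, tilt under 0.08 rad; sink and bars along the tray within 0.25 rad; all released, at rest (horizontal distance between heat_sink and tray below 0.012 m and z of heat_sink in the frame of tray between 0.004 and 0.012 m and angle between each of heat_sink, short_bar, puck, long_bar, cap's own z axis and vertical below 0.08 rad and linear speed of each of heat_sink, short_bar, puck, long_bar, cap below 0.02 m/s and angular speed of each of heat_sink, short_bar, puck, long_bar, cap below 0.1 rad/s and angle between the x axis of each of heat_sink, short_bar, long_bar and the x axis of tray, either way round below 0.25 rad and horizontal distance between short_bar and heat_sink below 0.01 m and z of short_bar in the frame of tray between 0.03 and 0.038 m and horizontal distance between puck and short_bar below 0.01 m and z of puck in the frame of tray between 0.04 and 0.048 m and horizontal distance between long_bar and puck below 0.01 m and z of long_bar in the frame of tray between 0.066 and 0.074 m and horizontal distance between cap and long_bar below 0.01 m and z of cap in the frame of tray between 0.076 and 0.084 m); the robot touches nothing.
It fails at once if the ceramic puck is dropped or knocked (moves faster than 0.45 m/s, as after a 10 mm fall, with no finger on it) (contact force between the fingers and puck below 0.05 N and linear speed of puck above 0.45 m/s).
It fails at once if the tape roll is disturbed (moved more than 30 mm) (distance of tape from where it was at the start of the episode above 0.03 m).
It fails at once if the screwdriver is disturbed (moved more than 30 mm) (distance of screwdriver from where it was at the start of the episode above 0.03 m).
It fails at once if the bottle is disturbed (moved more than 30 mm) (distance of flux_bottle from where it was at the start of the episode above 0.03 m).
It also fails if it takes over 136 s, if anything falls off the work surface, if the arm or the gripper's body presses on something with over 40 N, if the wrist force passes 120 N, or if a joint passes its speed limit or range.

## Working session

There is one attempt and no reset: what is moved stays moved. The work goes in short steps, Python scripts to look and compute and a tool call to move; the robot and the scene stay as the last step left them, time stands still between calls to the robot, and variables do not carry over. Pictures are saved under pics/ and viewed, about 12 in all and at most 16, crops included, and the job is handed in when it is done.

Besides the shell and the picture viewer there is one more tool, called by a JSON object that holds its "api" and its "payload". carry_out: Moves the arm, as the interface text tells. Its arguments: {"type":"object","properties":{"commands":{"type":"array","items":{"type":"number"}},"fingers":{"type":"number"},"newtons":{"type":"number"}},"required":["commands"]}

```bash
mkdir -p pics; ls; cat > h.py <<'E'
import numpy as np, cv2
from rig import env
def snap(n,f):
    c=env.capture(n); cv2.imwrite('pics/'+f+'.png',c['pixels'][:,:,::-1]); np.savez('pics/'+f+'.npz',**{k:np.array(v) for k,v in c.items()}); return c
E
python3 - <<'E'
from h import *
for n in ['top','scene','wrist']:
    c=snap(n,n+'0'); print(n,c['intrinsics'],c['eye'],c['attitude'])
o=env.get_obs(); print(o)
E
```

```text
pics
top [[390.0971398    0.         280.88227771]
 [  0.         390.0971398  207.63230823]
 [  0.           0.           1.        ]] [ 0.46721247 -0.00550876  1.08160852] [-0.04744766  0.70896908 -0.70310982  0.02735224]
scene [[496.7611063    0.         279.86721924]
 [  0.         496.7611063  202.90568127]
 [  0.           0.           1.        ]] [1.11102328 0.09094248 0.93937307] [-0.17114618  0.64241527  0.7206972  -0.19648703]
wrist [[325.1922621    0.         285.3398554 ]
 [  0.         325.1922621  214.25148933]
 [  0.           0.           1.        ]] [0.07905421 0.65101204 0.37315297] [0.1320444  0.77875632 0.60492823 0.10082016]
{'time': 0.15, 'q': array([-1.41919692,  0.333739  ,  0.03985624,  1.46605057, -0.0133694 ,
        1.34329865, -0.05851319]), 'joint_vel': array([ 0.00179495, -0.00058944, -0.00048053, -0.00342389,  0.00177204,
       -0.00206118, -0.00040115]), 'joint_efforts': array([ 2.95024045e-03, -6.59048367e+01,  1.36757288e+00, -4.05866683e+01,
        1.70389755e-02,  9.79642355e-03, -4.65344738e-05]), 'eef_pos': array([0.16126439, 0.62941091, 0.30324009]), 'tcp_rot': array([ 4.16760414e-04,  7.89994258e-01,  6.13113932e-01, -4.52482142e-04]), 'wrist_force': array([0.56603078, 0.9146888 , 0.6053296 ]), 'moment': array([-0.04686082, -0.0291564 ,  0.00439961]), 'gripper_width': 0.08527575643357521}
```

View pics/top0.png

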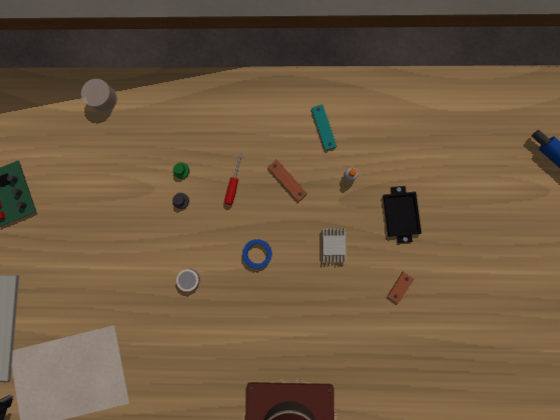

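View pics/scene0.png

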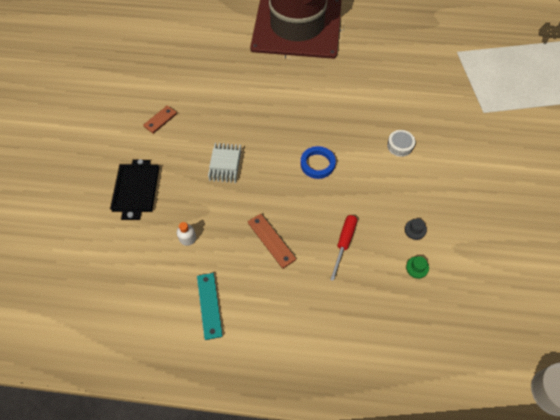

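```bash
cat >> h.py <<'E'
from scipy.spatial.transform import Rotation as R
def rot(q): return R.from_quat([q[1],q[2],q[3],q[0]])
def cast(c,uv,z,fish=False):
    K=c['intrinsics']; uv=np.atleast_2d(np.asarray(uv,float))
    x=(uv-[K[0,2],K[1,2]])/K[0,0]
    if fish:
        r=np.linalg.norm(x,axis=1,keepdims=True)+1e-12
        d=np.hstack([x/r*np.sin(r),np.cos(r)])
    else: d=np.hstack([x,np.ones((len(x),1))])
    w=rot(c['attitude']).apply(d); e=np.array(c['eye'])
    return (e+w*((z-e[2])/w[:,2])[:,None])[:,:2]
def rect(pts):
    (cx,cy),(w,h),a=cv2.minAreaRect((pts*1e3).astype(np.float32))
    if w<h: w,h,a=h,w,a+90
    return np.array([cx,cy])/1e3,(round(w),round(h)),(a+90)%180-90
def blob(m,near=None,amin=25):
    n,l,s,ce=cv2.connectedComponentsWithStats(m.astype(np.uint8),connectivity=8)
    return [(s[i,4],ce[i],cv2.findContours((l==i).astype(np.uint8),cv2.RETR_EXTERNAL,cv2.CHAIN_APPROX_NONE)[0][0][:,0]) for i in range(1,n) if s[i,4]>=amin]
E
cat > m0.py <<'E'
from h import *
def hsv(c): return cv2.cvtColor(c['pixels'],cv2.COLOR_RGB2HSV)
T=np.load('pics/top0.npz');S=np.load('pics/scene0.npz')
# name: (top window u0 v0 u1 v1),(scene window),z of seen face, mask
cu=lambda h:((h[...,0]<11)|(h[...,0]>170))&(h[...,1]>110)&(h[...,2]>40)
dk=lambda h:h[...,2]<55
gy=lambda h:(h[...,1]<70)&(h[...,2]>60)
L=dict(tray=((375,180,430,250),(105,150,170,225),.012,dk),
 sink=((315,220,352,270),(200,135,250,190),.026,gy),
 short=((380,265,420,310),(138,100,185,138),.010,cu),
 long=((262,152,312,206),(240,205,300,272),.010,cu),
 puck=((170,262,205,300),(380,122,420,160),.026,gy),
 cap=((168,190,195,213),(400,212,432,243),.020,dk),
 tape=((238,235,278,275),(295,140,342,185),.019,lambda h:(abs(h[...,0].astype(int)-115)<15)&(h[...,1]>120)),
 bottle=((338,160,362,190),(170,215,200,248),.06,lambda h:(h[...,0]<15)&(h[...,1]>180)&(h[...,2]>120)),
 driver=((220,150,246,210),(325,210,360,282),.012,lambda h:((h[...,0]<4)|(h[...,0]>174))&(h[...,1]>190)))
for n,(a,b,z,f) in L.items():
    for c,w in ((T,a),(S,b)):
        h=hsv(c); m=np.zeros(h.shape[:2],bool); m[w[1]:w[3],w[0]:w[2]]=f(h)[w[1]:w[3],w[0]:w[2]]
        bl=blob(m)
        if not bl: print(n,'none');continue
        ar,ce,ct=max(bl,key=lambda t:t[0])
        p=cast(c,ct,z); r=rect(p); print(n,ar,'cen',cast(c,ce,z)[0].round(4),'rect',r[0].round(4),r[1],round(r[2],1))
E
python3 m0.py
```

```text
tray 1612 cen [ 0.5645 -0.3031] rect [ 0.5651 -0.3032] (154, 92) 6.0
tray 2062 cen [ 0.5748 -0.2979] rect [ 0.5748 -0.2982] (153, 91) 6.3
sink 697 cen [ 0.4799 -0.1182] rect [ 0.4798 -0.1173] (91, 62) -0.1
sink 1015 cen [ 0.4936 -0.1117] rect [ 0.4916 -0.112 ] (103, 65) 1.2
short 349 cen [ 0.3684 -0.2962] rect [ 0.3683 -0.2961] (78, 33) -33.4
short 342 cen [ 0.3751 -0.2913] rect [ 0.3742 -0.2913] (79, 35) -32.9
long 508 cen [0.6578 0.0091] rect [0.6586 0.0097] (129, 33) 41.9
long 853 cen [0.6661 0.0165] rect [0.6646 0.0148] (128, 34) 41.7
puck 428 cen [0.3825 0.2744] rect [0.3821 0.2743] (62, 58) -89.3
puck 590 cen [0.3939 0.2801] rect [0.3931 0.2794] (76, 60) -21.7
cap 191 cen [0.5965 0.3031] rect [0.5965 0.3029] (42, 39) -89.6
cap 68 cen [0.6121 0.3089] rect [0.6113 0.3089] (30, 18) 62.6
tape 328 cen [0.4541 0.0904] rect [0.4546 0.0903] (73, 73) -89.4
tape 555 cen [0.4636 0.0956] rect [0.4632 0.0964] (82, 77) 6.4
bottle 27 cen [ 0.6726 -0.1647] rect [ 0.6718 -0.1646] (13, 13) -44.6
bottle 58 cen [ 0.6793 -0.159 ] rect [ 0.6796 -0.1583] (20, 14) 35.3
driver 215 cen [0.6266 0.1648] rect [0.627  0.1646] (75, 23) -12.6
driver 341 cen [0.6282 0.1707] rect [0.6283 0.1706] (80, 22) -13.1
```

View pics/wrist0.png

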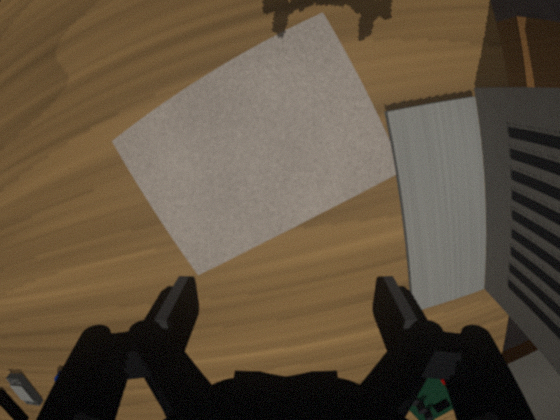

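```bash
cat >> h.py <<'E'
def wang(o=None):
    o=o or env.get_obs(); x=rot(o['tcp_rot']).apply([1,0,0]); return np.degrees(np.arctan2(x[1],x[0]))
def plan(*wps):
    "wps: (x,y,z,world angle of tool x); shifts all from the present pose"
    o=env.get_obs(); Rm=rot(o['tcp_rot']); a=wang(o)
    print('now',o['eef_pos'].round(4),'ang',round(a,2),'w',round(o['gripper_width'],4),'F',o['wrist_force'].round(1),'t',round(o['time'],2))
    for x,y,z,g in wps:
        d=Rm.inv().apply(np.array([x,y,z])-o['eef_pos']); t=-(g-a); t=(t+180)%360-180
        print('->',d.round(4),'yaw',round(t,2))
E
python3 -c "
from h import *
plan((.45,.35,.3,20),(.484,-.115,.3,-90))"
```

```text
now [0.1613 0.6294 0.3032] ang 75.63 w 0.0853 F [0.6 0.9 0.6] t 0.15
-> [-0.199   0.349   0.0035] yaw 55.63
-> [-0.641   0.4974  0.0041] yaw 165.63
```

{"api": "carry_out", "payload": {"commands": [-0.2, 0.35, 0, 56, -0.2, 0.35, 0, 56, -0.2, 0.35, 0, 56, -0.2, 0.35, 0, 56, -0.2, 0.35, 0, 56, -0.2, 0.35, 0, 56, -0.2, 0.35, 0, 56, -0.2, 0.35, 0, 56]}}

```text
time: 0.82
eef_pos: [0.4017, 0.3958, 0.3039]
tcp_rot: [-0.0, 0.986, 0.167, -0.0]
wrist_force: [0.7, 1.7, -0.4]
gripper_width: 0.0854
```

```bash
python3 -c "
from h import *
plan((.48,.15,.3,-20),(.484,-.115,.3,-90)); print(env.get_obs()['q'])"
```

```text
now [0.4017 0.3958 0.3039] ang 19.26 w 0.0854 F [ 0.7  1.7 -0.4] t 0.82
-> [-0.0071  0.2579  0.0039] yaw 39.26
-> [-0.0908  0.5094  0.0038] yaw 109.26
[-1.14883837  0.1573721   0.32862671  1.69356759 -0.05272643  1.2993289
 -0.47366947]
```

{"api": "carry_out", "payload": {"commands": [0, 0.258, 0, 40, 0, 0.258, 0, 40, 0, 0.258, 0, 40, 0, 0.258, 0, 40, 0, 0.258, 0, 50, 0, 0.258, 0, 50, 0, 0.258, 0, 57, 0, 0.258, 0, 57]}}

```text
time: 1.48
eef_pos: [0.4884, 0.1503, 0.3041]
tcp_rot: [0.0, 0.945, -0.326, 0.0]
wrist_force: [-1.2, 1.2, -0.1]
gripper_width: 0.0851
```

```bash
python3 -c "
from h import *
plan((.484,-.115,.3,-90)); print(env.get_obs()['q'])"
```

```text
now [0.4884 0.1503 0.3041] ang -38.11 w 0.0851 F [-1.2  1.2 -0.1] t 1.48
-> [0.1602 0.2114 0.0042] yaw 51.89
[-0.93451949  0.03591972  0.56887342  1.82190731 -0.01979934  1.28911539
 -1.02552525]
```

{"api": "carry_out", "payload": {"commands": [0.16, 0.212, 0, 52, 0.16, 0.212, 0, 52, 0.16, 0.212, 0, 52, 0.16, 0.212, 0, 52, 0.16, 0.212, 0, 52, 0.16, 0.212, 0, 52, 0.16, 0.212, 0, 52, 0.16, 0.212, 0, 52]}}

```text
time: 2.15
eef_pos: [0.4849, -0.1162, 0.3042]
tcp_rot: [-0.0, -0.706, 0.708, -0.0]
wrist_force: [-0.4, 0.3, -0.7]
gripper_width: 0.0851
```

```bash
python3 -c "
from h import *
plan((.484,-.115,.3,-90)); print(env.get_obs()['q']); snap('wrist','w1')"
```

```text
now [ 0.4849 -0.1162  0.3042] ang -90.23 w 0.0851 F [-0.4  0.3 -0.7] t 2.15
-> [-0.0012  0.0009  0.0042] yaw -0.23
[-0.67190797 -0.00828543  0.8276258   1.85708749  0.00699226  1.28951795
 -1.42096529]
```

View pics/w1.png

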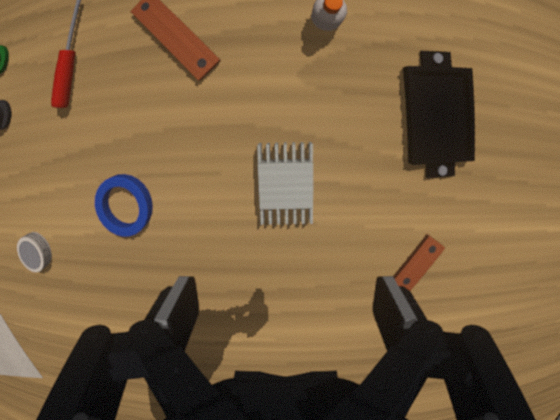

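```bash
cat > mw.py <<'E'
from h import *
import sys
cu=lambda h:((h[...,0]<13)|(h[...,0]>170))&(h[...,1]>130)&(h[...,2]>40)
dk=lambda h:h[...,2]<50
gy=lambda h:(h[...,1]<60)&(h[...,2]>70)
def meas(f,L,bridge=False):
    c=np.load('pics/%s.npz'%f); h=cv2.cvtColor(c['pixels'],cv2.COLOR_RGB2HSV)
    for n,(w,z,fn) in L.items():
        m=np.zeros(h.shape[:2],bool); m[w[1]:w[3],w[0]:w[2]]=fn(h)[w[1]:w[3],w[0]:w[2]]
        bl=blob(m)
        if not bl: print(n,'none');continue
        ar,ce,ct=max(bl,key=lambda t:t[0])
        r=rect(cast(c,ct,z,True)); print(n,ar,'px',ce.round(1),'cen',cast(c,ce,z,True)[0].round(4),'rect',r[0].round(4),r[1],round(r[2],1))
if __name__=='__main__':
    o=np.load('pics/w1.npz'); print(o['eye'],o['attitude'])
    meas('w1',dict(sink=((245,130,325,240),.024,gy),tray=((390,60,490,162),.014,dk),trayall=((390,40,490,185),.012,lambda h:(h[...,2]<75)&~((h[...,1]>100)&(h[...,2]>60))),
     long=((120,0,230,90),.01,cu),short=((395,225,460,300),.01,cu),puck=((10,225,60,280),.026,gy),tape=((85,165,160,245),.019,lambda h:(abs(h[...,0].astype(int)-115)<15)&(h[...,1]>120)),
     orange=((315,0,350,16),.06,lambda h:(h[...,0]<15)&(h[...,1]>180)&(h[...,2]>120))))
E
python3 mw.py
```

```text
[ 0.56863018 -0.11587632  0.37426357] [-0.11730849 -0.69603826  0.698752    0.11625451]
sink 3520 px [285.2 183.2] cen [ 0.4842 -0.1162] rect [ 0.4832 -0.1159] (93, 60) 1.1
tray 6492 px [439.1 112.4] cen [ 0.5704 -0.2973] rect [ 0.5722 -0.3002] (124, 93) 5.7
trayall 7175 px [438.6 113.9] cen [ 0.5684 -0.2977] rect [ 0.5681 -0.3016] (152, 94) 5.9
long 2749 px [175.6  36.9] cen [0.6558 0.0072] rect [0.6605 0.0113] (131, 35) 41.9
short 1161 px [418.4 262.7] cen [ 0.3736 -0.2943] rect [ 0.3721 -0.2939] (79, 38) -33.0
puck 975 px [ 33.4 251.4] cen [0.3908 0.265 ] rect [0.3909 0.2669] (82, 58) -57.6
tape 1663 px [123.1 204.9] cen [0.4595 0.0862] rect [0.458  0.0878] (83, 77) -69.3
orange 141 px [333.2   3.9] cen [ 0.6725 -0.1626] rect [ 0.6718 -0.1627] (16, 10) -86.3
```

```bash
python3 - <<'E'
from h import *
c=np.load('pics/w1.npz'); K=c['intrinsics']
t=np.array([.4849,-.1162,.3042]); Rt=rot([0,-.706,.708,0])
for z in (.054,.06,.073):
  for y in (-.011,.011):
    p=t+Rt.apply([.0427,y,z]); v=rot(c['attitude']).inv().apply(p-c['eye'])
    th=np.arctan2(np.hypot(v[0],v[1]),v[2]); u=v[:2]/np.hypot(v[0],v[1])*th*K[0,0]+K[:2,2]; print(z,y,u.round(0))
im=cv2.imread('pics/w1.png'); cv2.imwrite('pics/crop1.png',cv2.resize(im[265:345,340:460],None,fx=5,fy=5,interpolation=cv2.INTER_CUBIC))
plan((.4835,-.116,.15,-89),(.4835,-.116,.10,-89))
E
```

```text
0.054 -0.011 [380. 277.]
0.054 0.011 [374. 316.]
0.06 -0.011 [377. 270.]
0.06 0.011 [372. 309.]
0.073 -0.011 [371. 258.]
0.073 0.011 [366. 295.]
now [ 0.4852 -0.1137  0.304 ] ang -89.96 w 0.0857 F [-0.1  0.9 -0.5] t 2.2
-> [0.0023 0.0017 0.154 ] yaw -0.96
-> [0.0023 0.0017 0.204 ] yaw -0.96
```

View pics/crop1.png

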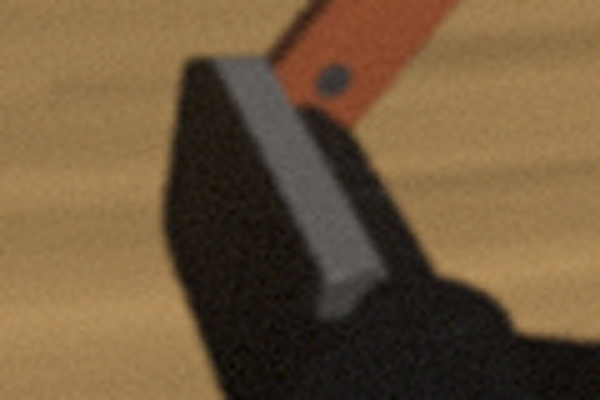

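{"api": "carry_out", "payload": {"commands": [0.001, 0.0015, 0.04, -1, 0.001, 0.0015, 0.08, -1, 0.001, 0.0015, 0.12, -1, 0.001, 0.0015, 0.16, -1, 0.001, 0.0015, 0.2, -1, 0.001, 0.0015, 0.224, -1, 0.001, 0.0015, 0.224, -1, 0.001, 0.0015, 0.224, -1], "fingers": 0.085}}

```text
time: 2.87
eef_pos: [0.4836, -0.1118, 0.0795]
tcp_rot: [0.001, 0.718, -0.697, -0.001]
wrist_force: [0.4, -0.8, 0.1]
gripper_width: 0.0851
```

{"api": "carry_out", "payload": {"commands": [0, 0, 0, 0, 0, 0, 0, 0, 0, 0, 0, 0, 0, 0, 0, 0, 0, 0, 0, 0, 0, 0, 0, 0, 0, 0, 0, 0, 0, 0, 0, 0], "fingers": 0.04, "newtons": 50}}

```text
time: 3.53
eef_pos: [0.4858, -0.1124, 0.0823]
tcp_rot: [-0.002, 0.717, -0.697, 0.001]
wrist_force: [-2.1, -1.6, 10.5]
gripper_width: 0.0588
```

```bash
cat >> h.py <<'E'
def avg(n=4):
    P=[];A=[]
    for i in range(n):
        env.capture('wrist'); o=env.get_obs(); P.append(o['eef_pos']); A.append(wang(o))
    print('avg',np.mean(P,0).round(4),'sd',np.std(P,0).round(4),'ang',round(np.mean(A),2)); return np.mean(P,0),np.mean(A)
E
python3 -c "
from h import *
snap('wrist','w2'); avg(4); plan((.4835,-.116,.2,-90))"
```

```text
avg [ 0.4858 -0.1124  0.0823] sd [0. 0. 0.] ang -88.36
now [ 0.4858 -0.1124  0.0823] ang -88.36 w 0.0588 F [-2.2 -1.1 10.1] t 3.78
-> [ 0.0035  0.0019 -0.1177] yaw 1.64
```

View pics/w2.png

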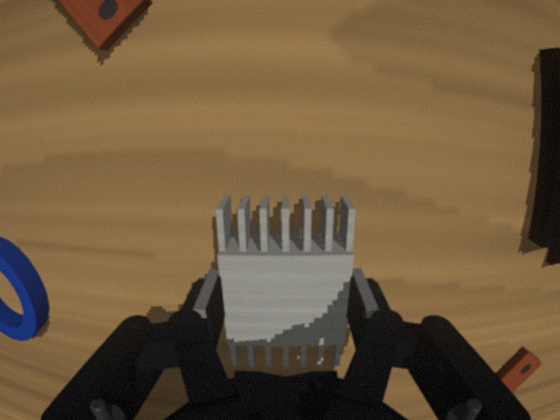

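{"api": "carry_out", "payload": {"commands": [0, 0, -0.02, 0, 0, 0, -0.05, 0, 0, 0, -0.08, 0, 0, 0, -0.12, 0, 0, 0, -0.12, 0, 0, 0, -0.12, 0, 0, 0, -0.12, 0, 0, 0, -0.12, 0]}}

```text
time: 4.45
eef_pos: [0.4835, -0.1116, 0.1991]
tcp_rot: [0.0, 0.717, -0.697, -0.001]
wrist_force: [-0.1, -0.2, -3.3]
gripper_width: 0.0585
```

```bash
python3 -c "
from h import *
snap('scene','s1');snap('wrist','w3')
plan((.57,-.3,.2,-84)); 
a=cv2.imread('pics/s1.png')
b=cv2.imread('pics/w3.png')
cv2.imwrite('pics/c3.png',np.hstack([cv2.resize(a[60:230,90:330],(400,283)),cv2.resize(b,(377,283))]))
"
```

```text
now [ 0.4835 -0.1119  0.1989] ang -88.37 w 0.0586 F [-0.8 -0.3 -3.6] t 4.55
-> [ 0.1905 -0.0811 -0.0013] yaw -4.37
```

View pics/c3.png

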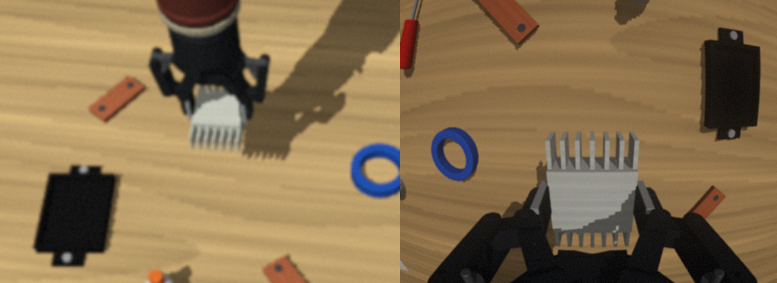

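```bash
python3 - <<'E'
from mw import *
meas('w3',dict(sink=((200,180,350,365),.142,lambda h:(h[...,1]<60)&(h[...,2]>45)),tray=((510,50,560,185),.014,dk),trayall=((505,30,560,220),.014,dk)))
c=np.load('pics/w3.npz')
# block far corners of the top face, near the fin root, and its edges
print(cast(c,[[218,252],[352,252]],.142,True).round(4))
E
```

```text
sink 17960 px [281.7 280.7] cen [ 0.4916 -0.1095] rect [ 0.4843 -0.1055] (95, 72) 1.6
tray 2724 px [521.1 124.2] cen [ 0.5744 -0.3298] rect [ 0.5722 -0.3313] (113, 32) 5.9
trayall 3466 px [518.2 124. ] cen [ 0.574  -0.3259] rect [ 0.5766 -0.3277] (138, 39) 6.0
[[ 0.505  -0.0812]
 [ 0.5067 -0.14  ]]
```

{"api": "carry_out", "payload": {"commands": [0.19, -0.084, 0, -4.4, 0.19, -0.084, 0, -4.4, 0.19, -0.084, 0, -4.4, 0.19, -0.084, 0, -4.4, 0.19, -0.084, 0, -4.4, 0.19, -0.084, 0, -4.4, 0.19, -0.084, 0, -4.4, 0.19, -0.084, 0, -4.4]}}

```text
time: 5.22
eef_pos: [0.5729, -0.3, 0.1982]
tcp_rot: [0.001, 0.743, -0.669, -0.001]
wrist_force: [0.1, 1.1, -2.7]
gripper_width: 0.0588
```

```bash
python3 - <<'E'
from h import *
snap('wrist','w4'); plan((.573,-.3,.11,-84)); print(env.get_obs()['q'])
E
```

```text
now [ 0.5732 -0.2988  0.1987] ang -83.96 w 0.0585 F [ 0.1  0.8 -2.5] t 5.27
-> [0.0012 0.0002 0.0887] yaw 0.04
[-0.20623692  0.51302914  0.83805043  1.63017694 -0.4044797   1.18378953
 -0.74136338]
```

View pics/w4.png

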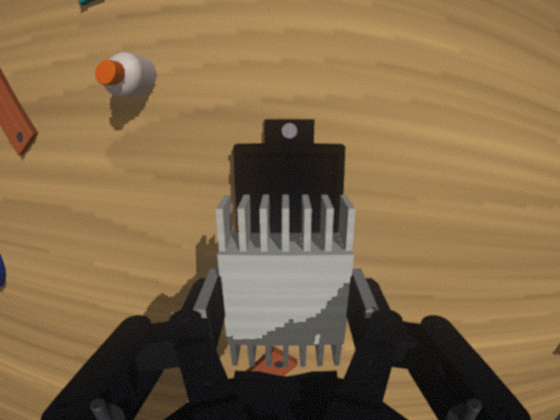

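```bash
python3 - <<'E'
from mw import *
c=np.load('pics/w4.npz'); h=cv2.cvtColor(c['pixels'],cv2.COLOR_RGB2HSV)
m=(h[...,2]<45); m[:115]=0; m[190:]=0; m[:,:225]=0; m[:,355:]=0
for v in (121,125,135,140,144,146,148,150,155,160,170,180,188):
    u=np.where(m[v])[0]; print(v,(u.min(),u.max()) if len(u) else None,end=' ')
a=cast(c,[[236,147],[343,147]],.016,True); print(a, np.linalg.norm(a[0]-a[1]))
e=a[1]-a[0]; d=np.array([-e[1],e[0]])/np.linalg.norm(e); print('angle',np.degrees(np.arctan2(d[1],d[0])),'centre',a.mean(0)-d*.058, 'bolt',cast(c,[[290,131]],.01,True)-d*.066)
s=cast(c,[[218,252],[352,252]],.142,True); e=s[1]-s[0]; d=np.array([-e[1],e[0]])/np.linalg.norm(e); print('sink',s.mean(0)-d*.026,np.degrees(np.arctan2(d[1],d[0])))
E
```

```text
121 (np.int64(266), np.int64(312)) 125 (np.int64(266), np.int64(312)) 135 (np.int64(266), np.int64(312)) 140 (np.int64(265), np.int64(312)) 144 (np.int64(257), np.int64(316)) 146 (np.int64(235), np.int64(342)) 148 (np.int64(235), np.int64(343)) 150 (np.int64(234), np.int64(343)) 155 (np.int64(235), np.int64(343)) 160 (np.int64(235), np.int64(343)) 170 (np.int64(235), np.int64(342)) 180 (np.int64(235), np.int64(342)) 188 (np.int64(236), np.int64(341)) [[ 0.62043802 -0.25590309]
 [ 0.62928491 -0.33919942]] 0.08376482447599655
angle 6.06264783600534 centre [ 0.56718586 -0.30367697] bolt [[ 0.57078826 -0.30367147]]
sink [ 0.56953332 -0.29971291] 5.944372454442233
```

{"api": "carry_out", "payload": {"commands": [0.004, 0, 0.03, 0, 0.004, 0, 0.06, 0, 0.004, 0, 0.08, 0, 0.004, 0, 0.09, 0, 0.004, 0, 0.097, 0, 0.004, 0, 0.1, 0, 0.004, 0, 0.102, 0, 0.004, 0, 0.104, 0]}}

```text
time: 5.93
eef_pos: [0.5748, -0.3037, 0.0971]
tcp_rot: [-0.0, 0.743, -0.669, 0.001]
wrist_force: [-0.0, -0.7, -2.6]
gripper_width: 0.0586
```

{"api": "carry_out", "payload": {"commands": [0, 0, 0.001, 0, 0, 0, 0.002, 0, 0, 0, 0.003, 0, 0, 0, 0.003, 0]}}

```text
time: 6.27
eef_pos: [0.5741, -0.3035, 0.0931]
tcp_rot: [-0.0, 0.743, -0.669, 0.0]
wrist_force: [-0.5, -0.1, -3.0]
gripper_width: 0.0586
```

```bash
python3 - <<'E'
from h import *
snap('wrist','w5'); plan((.573,-.3,.11,-84))
E
```

```text
now [ 0.5741 -0.3036  0.0931] ang -83.97 w 0.0585 F [ 0.5 -0.2 -3. ] t 6.32
-> [-0.0037  0.0007 -0.0169] yaw 0.03
```

View pics/w5.png

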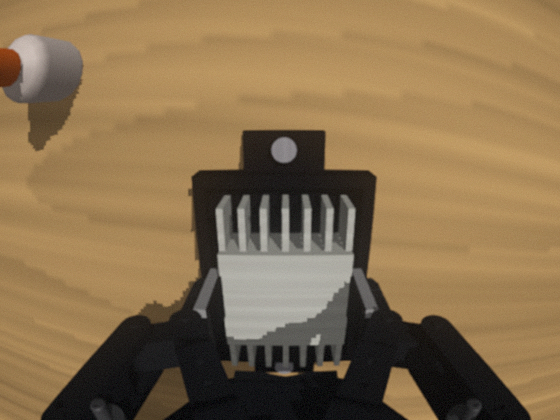

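{"api": "carry_out", "payload": {"commands": [0, 0, 0.001, 0, 0, 0, 0.002, 0, 0, 0, 0.003, 0, 0, 0, 0.003, 0]}}

```text
time: 6.65
eef_pos: [0.5741, -0.3036, 0.0905]
tcp_rot: [-0.0, 0.743, -0.669, -0.0]
wrist_force: [-2.2, 2.0, 5.0]
gripper_width: 0.0588
```

{"api": "carry_out", "payload": {"commands": [0, 0, 0.001, 0, 0, 0, 0.001, 0, 0, 0, 0.001, 0]}}

```text
time: 6.9
eef_pos: [0.5741, -0.3037, 0.0905]
tcp_rot: [-0.0, 0.743, -0.669, -0.0]
wrist_force: [-6.8, 5.3, 14.2]
gripper_width: 0.0587
```

{"api": "carry_out", "payload": {"commands": [0, 0, -0.001, 0, 0, 0, -0.001, 0, 0, 0, -0.001, 0, 0, 0, -0.001, 0, 0, 0, -0.001, 0], "fingers": 0.085}}

```text
time: 7.32
eef_pos: [0.5741, -0.3036, 0.0898]
tcp_rot: [0.0, 0.743, -0.669, 0.0]
wrist_force: [-0.2, -0.2, 0.5]
gripper_width: 0.0853
```

{"api": "carry_out", "payload": {"commands": [0, 0, -0.03, 0, 0, 0, -0.07, 0, 0, 0, -0.11, 0, 0, 0, -0.15, 0, 0, 0, -0.19, 0, 0, 0, -0.21, 0, 0, 0, -0.21, 0, 0, 0, -0.21, 0]}}

```text
time: 7.98
eef_pos: [0.5744, -0.3038, 0.301]
tcp_rot: [-0.001, 0.743, -0.669, 0.001]
wrist_force: [-0.8, 0.0, -0.5]
gripper_width: 0.085
```

```bash
python3 - <<'E'
from mw import *
snap('wrist','w6'); plan((.374,-.292,.3,-123))
meas('w6',dict(sink=((200,110,370,300),.034,gy)))
E
```

```text
now [ 0.574  -0.3033  0.2995] ang -83.96 w 0.0848 F [ 0.   0.3 -0.6] t 8.03
-> [-0.0323  0.1977 -0.0005] yaw 39.04
sink 3919 px [284.8 187.4] cen [ 0.5727 -0.3035] rect [ 0.5717 -0.3038] (93, 62) 6.0
```

{"api": "carry_out", "payload": {"commands": [-0.032, 0.198, 0, 39, -0.032, 0.198, 0, 39, -0.032, 0.198, 0, 39, -0.032, 0.198, 0, 39, -0.032, 0.198, 0, 39, -0.032, 0.198, 0, 39, -0.032, 0.198, 0.05, 39, -0.032, 0.198, 0.08, 39]}}

```text
time: 8.7
eef_pos: [0.3738, -0.2919, 0.2194]
tcp_rot: [0.004, -0.477, 0.879, -0.0]
wrist_force: [1.7, 1.9, -1.6]
gripper_width: 0.0852
```

```bash
python3 - <<'E'
from mw import *
snap('wrist','w7'); print(env.get_obs()['q'].round(2))
meas('w7',dict(bar=((200,120,370,340),.01,cu))); plan((.374,-.292,.22,-123))
E
```

```text
[-0.55  0.03  1.16  2.04 -0.03  1.1  -1.52]
bar 2967 px [292.6 200. ] cen [ 0.3724 -0.2972] rect [ 0.3703 -0.2959] (81, 34) -32.9
now [ 0.371  -0.2895  0.2119] ang -122.83 w 0.0847 F [-3.6  3.5 -7.7] t 8.75
-> [ 0.0005 -0.0039 -0.0081] yaw 0.17
```

View pics/w7.png

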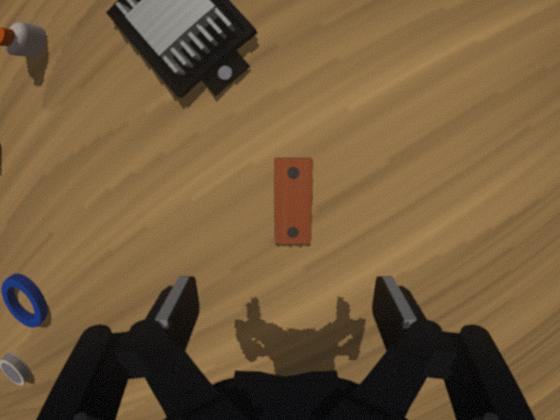

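```bash
python3 - <<'E'
from mw import *
snap('wrist','w7');snap('wrist','w7')
meas('w7',dict(bar=((200,120,370,340),.01,cu))); plan((.371,-.2965,.12,-123),(.371,-.2965,.077,-123))
E
```

```text
bar 3106 px [290.  194.8] cen [ 0.3723 -0.297 ] rect [ 0.3703 -0.296 ] (81, 34) -33.6
now [ 0.3719 -0.2914  0.2178] ang -122.99 w 0.085 F [ 0.3 -0.2  0.9] t 8.85
-> [ 0.0044 -0.0026  0.0978] yaw 0.01
-> [ 0.0042 -0.0029  0.1408] yaw 0.01
```

{"api": "carry_out", "payload": {"commands": [0.004, -0.003, 0.04, 0.3, 0.004, -0.003, 0.08, 0.3, 0.004, -0.003, 0.11, 0.3, 0.004, -0.003, 0.13, 0.3, 0.004, -0.003, 0.138, 0.3, 0.004, -0.003, 0.14, 0.3, 0.004, -0.003, 0.14, 0.3, 0.004, -0.003, 0.14, 0.3], "fingers": 0.055}}

```text
time: 9.52
eef_pos: [0.3754, -0.298, 0.0817]
tcp_rot: [0.001, -0.475, 0.88, -0.001]
wrist_force: [-0.0, 0.2, 0.9]
gripper_width: 0.0549
```

```bash
python3 - <<'E'
from mw import *
snap('wrist','w8')
meas('w8',dict(bar=((150,120,420,400),.01,cu))); plan((.371,-.2965,.077,-123)); print(wang())
E
```

```text
bar 8371 px [287.1 276.3] cen [ 0.3767 -0.2998] rect [ 0.3714 -0.2961] (83, 34) -32.9
now [ 0.3754 -0.2979  0.0817] ang -123.24 w 0.055 F [-0.4  0.4  0.6] t 9.57
-> [0.0012 0.0045 0.0047] yaw -0.24
-123.24098315653691
```

View pics/w8.png

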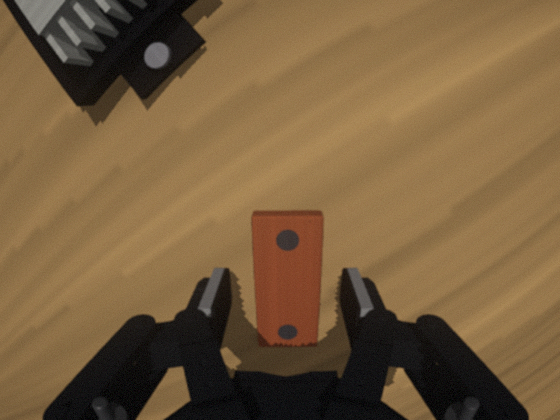

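{"api": "carry_out", "payload": {"commands": [0.001, 0.004, 0.003, 0, 0.001, 0.004, 0.005, 0, 0.001, 0.004, 0.005, 0, 0.001, 0.004, 0.005, 0]}}

```text
time: 9.9
eef_pos: [0.3703, -0.296, 0.0751]
tcp_rot: [0.0, -0.475, 0.88, -0.0]
wrist_force: [0.2, 0.6, -0.4]
gripper_width: 0.0551
```

{"api": "carry_out", "payload": {"commands": [0, 0, 0, 0, 0, 0, 0, 0, 0, 0, 0, 0, 0, 0, 0, 0, 0, 0, 0, 0, 0, 0, 0, 0], "fingers": 0.02}}

```text
time: 10.4
eef_pos: [0.3704, -0.2962, 0.0753]
tcp_rot: [0.0, -0.475, 0.88, 0.0]
wrist_force: [-1.7, 2.1, 8.9]
gripper_width: 0.0321
```

{"api": "carry_out", "payload": {"commands": [0, 0, -0.02, 0, 0, 0, -0.05, 0, 0, 0, -0.09, 0, 0, 0, -0.12, 0, 0, 0, -0.12, 0, 0, 0, -0.12, 0]}}

```text
time: 10.9
eef_pos: [0.3714, -0.2959, 0.196]
tcp_rot: [0.002, -0.476, 0.88, -0.0]
wrist_force: [-0.6, 0.9, -1.6]
gripper_width: 0.0321
```

```bash
python3 - <<'E'
from mw import *
plan((.571,-.3037,.2,-84))
E
```

```text
now [ 0.3714 -0.2959  0.196 ] ang -123.18 w 0.0321 F [-0.6  0.9 -1.6] t 10.9
-> [-0.1027 -0.1714 -0.0032] yaw -39.18
```

{"api": "carry_out", "payload": {"commands": [-0.103, -0.171, -0.003, -39, -0.103, -0.171, -0.003, -39, -0.103, -0.171, -0.003, -39, -0.103, -0.171, -0.003, -39, -0.103, -0.171, -0.003, -39, -0.103, -0.171, -0.003, -39, -0.103, -0.171, -0.003, -39, -0.103, -0.171, -0.003, -39]}}

```text
time: 11.57
eef_pos: [0.5684, -0.3043, 0.1952]
tcp_rot: [0.001, 0.74, -0.672, -0.002]
wrist_force: [-0.8, -0.4, -0.7]
gripper_width: 0.0322
```

{"api": "carry_out", "payload": {"commands": [0, 0, 0.03, 0, 0, 0, 0.05, 0, 0, 0, 0.06, 0, 0, 0, 0.06, 0, 0, 0, 0.06, 0]}}

```text
time: 11.98
eef_pos: [0.5689, -0.3041, 0.1379]
tcp_rot: [0.0, 0.741, -0.672, -0.0]
wrist_force: [0.7, -0.3, -1.1]
gripper_width: 0.0322
```

```bash
python3 - <<'E'
from mw import *
snap('wrist','w9')
plan((.571,-.3037,.111,-84))
E
```

```text
now [ 0.5696 -0.3043  0.1388] ang -84.36 w 0.0323 F [ 0.5  0.2 -1.6] t 12.03
-> [-0.0005 -0.0015  0.0278] yaw -0.36
```

View pics/w9.png

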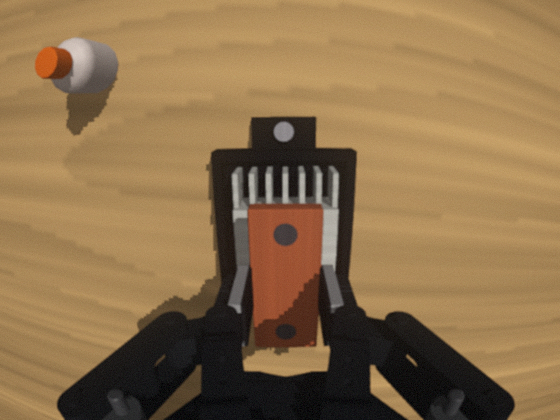

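```bash
python3 - <<'E'
from mw import *
c=np.load('pics/w9.npz'); d=np.array([np.cos(.105),np.sin(.105)])
print('bar',cast(c,[[285,234],[286,330]],.073,True).mean(0), cast(c,[[285,206]],.073,True)-d*.04)
print('sink',cast(c,[[285,168]],.030,True)-d*.046,'block',cast(c,[[236,206],[335,206]],.034,True).mean(0)-d*.026)
E
```

```text
bar [ 0.56919125 -0.3036973 ] [[ 0.56991413 -0.30364498]]
sink [[ 0.57239081 -0.30344769]] block [ 0.5715524  -0.30368027]
```

{"api": "carry_out", "payload": {"commands": [0, -0.0025, 0.01, -0.3, 0, -0.0025, 0.02, -0.3, 0, -0.0025, 0.025, -0.3, 0, -0.0025, 0.027, -0.3, 0, -0.0025, 0.028, -0.3, 0, -0.0025, 0.029, -0.3]}}

```text
time: 12.53
eef_pos: [0.572, -0.3034, 0.1094]
tcp_rot: [-0.0, 0.743, -0.669, -0.001]
wrist_force: [-6.1, 5.6, 15.0]
gripper_width: 0.0321
```

{"api": "carry_out", "payload": {"commands": [0, 0, 0.0005, 0, 0, 0, 0.001, 0, 0, 0, 0.001, 0]}}

```text
time: 12.78
eef_pos: [0.5719, -0.3035, 0.1094]
tcp_rot: [-0.001, 0.743, -0.669, -0.001]
wrist_force: [-7.6, 6.3, 13.4]
gripper_width: 0.0323
```

{"api": "carry_out", "payload": {"commands": [0, 0, -0.001, 0, 0, 0, -0.001, 0, 0, 0, -0.001, 0, 0, 0, -0.001, 0, 0, 0, -0.001, 0], "fingers": 0.06}}

```text
time: 13.2
eef_pos: [0.5722, -0.3037, 0.1089]
tcp_rot: [0.0, 0.743, -0.669, 0.0]
wrist_force: [0.0, 0.3, -0.0]
gripper_width: 0.0594
```

{"api": "carry_out", "payload": {"commands": [0, 0, -0.03, 0, 0, 0, -0.07, 0, 0, 0, -0.11, 0, 0, 0, -0.15, 0, 0, 0, -0.19, 0, 0, 0, -0.19, 0, 0, 0, -0.19, 0, 0, 0, -0.19, 0]}}

```text
time: 13.87
eef_pos: [0.5722, -0.3033, 0.2984]
tcp_rot: [-0.0, 0.743, -0.669, -0.0]
wrist_force: [-0.8, 0.1, -0.1]
gripper_width: 0.0598
```

```bash
python3 - <<'E'
from mw import *
snap('wrist','w10'); print(env.get_obs()['q'].round(2))
meas('w10',dict(bar=((200,110,370,300),.044,cu)))
plan((.48,0.05,.3,-60),(.388,.272,.3,-10))
E
```

```text
[-0.25  0.45  0.92  1.51 -0.36  1.36 -0.77]
bar 2243 px [285.2 186.7] cen [ 0.5738 -0.3027] rect [ 0.5723 -0.303 ] (83, 33) 6.4
now [ 0.5719 -0.3031  0.2976] ang -83.96 w 0.0601 F [-0.3 -0.7 -0.7] t 13.92
-> [-0.3608  0.0543 -0.002 ] yaw -23.96
-> [-0.5913  0.1224 -0.0017] yaw -73.96
```

{"api": "carry_out", "payload": {"commands": [-0.591, 0.122, 0, -64, -0.591, 0.122, 0, -64, -0.591, 0.122, 0, -64, -0.591, 0.122, 0, -64, -0.591, 0.122, 0, -64, -0.591, 0.122, 0, -64, -0.591, 0.122, 0, -64, -0.591, 0.122, 0, -64], "fingers": 0.085}}

```text
time: 14.58
eef_pos: [0.4692, 0.0159, 0.2978]
tcp_rot: [0.0, 0.974, -0.227, -0.001]
wrist_force: [2.4, 0.8, 0.2]
gripper_width: 0.085
```

```bash
python3 - <<'E'
from mw import *
plan((.388,.272,.25,-20))
E
```

```text
now [0.4692 0.0159 0.2978] ang -26.28 w 0.085 F [2.4 0.8 0.2] t 14.58
-> [-0.1861 -0.1938  0.0477] yaw -6.28
```

{"api": "carry_out", "payload": {"commands": [-0.186, -0.194, 0.0, -6, -0.186, -0.194, 0.0, -6, -0.186, -0.194, 0.0, -6, -0.186, -0.194, 0.0, -6, -0.186, -0.194, 0.0, -6, -0.186, -0.194, 0.0, -6, -0.186, -0.194, 0.02, -6, -0.186, -0.194, 0.05, -6]}}

```text
time: 15.25
eef_pos: [0.3899, 0.2764, 0.2488]
tcp_rot: [-0.001, 0.984, -0.176, 0.0]
wrist_force: [0.4, 0.2, -0.1]
gripper_width: 0.085
```

```bash
python3 - <<'E'
from mw import *
env.capture('wrist');env.capture('wrist');snap('wrist','w11')
plan((.388,.272,.25,-20))
E
```

```text
now [0.3904 0.2697 0.2463] ang -20.65 w 0.085 F [ 0.3 -0.1  1.6] t 15.4
-> [-0.0031 -0.0013 -0.0037] yaw -0.65
```

View pics/w11.png

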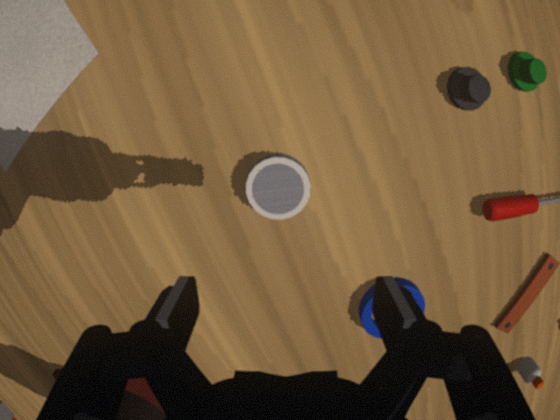

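```bash
cat >> mw.py <<'E'
def circ(f,w,z,fn):
    c=np.load('pics/%s.npz'%f); h=cv2.cvtColor(c['pixels'],cv2.COLOR_RGB2HSV)
    m=np.zeros(h.shape[:2],bool); m[w[1]:w[3],w[0]:w[2]]=fn(h)[w[1]:w[3],w[0]:w[2]]
    ar,ce,ct=max(blob(m),key=lambda t:t[0]); p=cast(c,ct,z,True)
    e=cv2.fitEllipse((cv2.convexHull((p*1e3).astype(np.float32)))); print('circ',ar,ce.round(1),np.round(e[0],1),np.round(e[1],1),round(e[2]))
E
python3 - <<'E'
from mw import *
circ('w11',(235,145,325,230),.026,gy)
circ('w11',(235,145,325,230),.026,lambda h:(h[...,1]<60)&(h[...,2]>60)&(h[...,2]<150))
circ('w11',(440,60,495,115),.01,dk)
plan((.388,.272,.25,-20))
E
```

```text
circ 3266 [277.6 186.8] [384.3 281.1] [59.1 61.2] 154
circ 2088 [277.4 188.5] [383.7 280. ] [47.8 48. ] 57
circ 633 [459.4  87.1] [594.8 312.4] [39.7 40.9] 155
now [0.3904 0.2697 0.2463] ang -20.65 w 0.085 F [ 0.3 -0.1  1.6] t 15.4
-> [-0.0031 -0.0013 -0.0037] yaw -0.65
```

{"api": "carry_out", "payload": {"commands": [-0.007, -0.006, 0.03, 0, -0.007, -0.006, 0.06, 0, -0.007, -0.006, 0.09, 0, -0.007, -0.006, 0.11, 0, -0.007, -0.006, 0.12, 0, -0.007, -0.006, 0.12, 0, -0.007, -0.006, 0.12, 0, -0.007, -0.006, 0.12, 0]}}

```text
time: 16.07
eef_pos: [0.3884, 0.2793, 0.1307]
tcp_rot: [-0.001, 0.984, -0.18, 0.001]
wrist_force: [0.4, 0.6, -0.4]
gripper_width: 0.0848
```

```bash
python3 - <<'E'
from mw import *
avg(3);snap('wrist','w12')
circ('w12',(190,130,380,330),.026,gy)
plan((.384,.281,.08,-20))
E
```

```text
avg [0.3882 0.2794 0.1305] sd [0.0001 0.     0.0002] ang -20.69
circ 4878 [281.4 250.6] [385.  282.4] [58.  64.5] 154
now [0.3878 0.2793 0.13  ] ang -20.67 w 0.0848 F [ 0.6 -0.6  0. ] t 16.27
-> [-0.0042 -0.0001  0.05  ] yaw -0.67
```

{"api": "carry_out", "payload": {"commands": [-0.004, -0.0015, 0.01, 0, -0.004, -0.0015, 0.025, 0, -0.004, -0.0015, 0.04, 0, -0.004, -0.0015, 0.05, 0, -0.004, -0.0015, 0.053, 0, -0.004, -0.0015, 0.053, 0, -0.004, -0.0015, 0.053, 0]}}

```text
time: 16.85
eef_pos: [0.3843, 0.2818, 0.0761]
tcp_rot: [0.0, 0.984, -0.18, 0.0]
wrist_force: [0.1, -0.3, 0.8]
gripper_width: 0.0851
```

{"api": "carry_out", "payload": {"commands": [0, 0, 0, 0, 0, 0, 0, 0, 0, 0, 0, 0, 0, 0, 0, 0, 0, 0, 0, 0, 0, 0, 0, 0, 0, 0, 0, 0, 0, 0, 0, 0], "fingers": 0.045, "newtons": 40}}

```text
time: 17.52
eef_pos: [0.3846, 0.2821, 0.0769]
tcp_rot: [-0.001, 0.984, -0.18, 0.0]
wrist_force: [-1.6, -1.1, 7.5]
gripper_width: 0.0584
```

```bash
python3 - <<'E'
from mw import *
snap('wrist','w13')
circ('w13',(190,130,380,390),.026,gy)
plan((.384,.281,.08,-20))
E
```

```text
circ 7081 [287.3 292.4] [384.8 284.4] [58.1 68. ] 161
now [0.3846 0.282  0.0769] ang -20.69 w 0.0589 F [-2.  -1.9  6.2] t 17.57
-> [-0.0002  0.0012 -0.0031] yaw -0.69
```

{"api": "carry_out", "payload": {"commands": [0, 0, -0.015, 0, 0, 0, -0.04, 0, 0, 0, -0.07, 0, 0, 0, -0.1, 0, 0, 0, -0.13, 0, 0, 0, -0.15, 0, 0, 0, -0.15, 0, 0, 0, -0.15, 0]}}

```text
time: 18.23
eef_pos: [0.3844, 0.282, 0.2269]
tcp_rot: [-0.001, 0.984, -0.179, 0.001]
wrist_force: [0.2, 0.9, -1.8]
gripper_width: 0.0587
```

```bash
python3 - <<'E'
from mw import *
plan((.48,0,.22,-50),(.572,-.303,.22,-84))
E
```

```text
now [0.3844 0.282  0.2269] ang -20.67 w 0.0587 F [ 0.2  0.9 -1.8] t 18.23
-> [0.189  0.2301 0.0064] yaw 29.33
-> [0.382  0.4811 0.0059] yaw 63.33
```

{"api": "carry_out", "payload": {"commands": [0.012, 0.014, 0, 2, 0.035, 0.042, 0, 6, 0.06, 0.073, 0, 10, 0.085, 0.104, 0, 14, 0.11, 0.134, 0, 18, 0.135, 0.165, 0, 22, 0.16, 0.195, 0, 26, 0.189, 0.23, 0, 29]}}

```text
time: 18.9
eef_pos: [0.4777, 0.0012, 0.2246]
tcp_rot: [0.001, 0.907, -0.422, -0.001]
wrist_force: [0.7, 0.8, -2.3]
gripper_width: 0.0582
```

```bash
python3 - <<'E'
from mw import *
plan((.572,-.303,.22,-84))
E
```

```text
now [0.4777 0.0012 0.2246] ang -49.91 w 0.0582 F [ 0.7  0.8 -2.3] t 18.9
-> [0.2935 0.1238 0.0045] yaw 34.09
```

{"api": "carry_out", "payload": {"commands": [0.03, 0.012, 0, 4, 0.07, 0.03, 0, 8, 0.11, 0.046, 0, 12, 0.15, 0.063, 0, 17, 0.19, 0.08, 0, 22, 0.23, 0.097, 0, 27, 0.27, 0.114, 0, 31, 0.293, 0.124, 0, 34]}}

```text
time: 19.57
eef_pos: [0.5728, -0.3031, 0.2238]
tcp_rot: [0.001, 0.743, -0.669, -0.001]
wrist_force: [-0.1, -0.7, -0.8]
gripper_width: 0.0582
```

{"api": "carry_out", "payload": {"commands": [0, 0, 0.015, 0, 0, 0, 0.04, 0, 0, 0, 0.06, 0, 0, 0, 0.07, 0, 0, 0, 0.07, 0, 0, 0, 0.07, 0]}}

```text
time: 20.07
eef_pos: [0.573, -0.3003, 0.1554]
tcp_rot: [0.001, 0.745, -0.667, -0.001]
wrist_force: [1.2, 0.3, -0.9]
gripper_width: 0.0582
```

```bash
python3 - <<'E'
from mw import *
avg(2);snap('wrist','w14')
z=env.get_obs()['eef_pos'][2]-.0769+.026
circ('w14',(190,130,380,390),z,gy)
meas('w14',dict(tray=((180,80,400,250),.016,dk)))
plan((.572,-.303,.125,-84))
E
```

```text
avg [ 0.5738 -0.3006  0.1568] sd [0.0002 0.     0.0003] ang -83.69
circ 14342 [285.5 275.6] [ 590.9 -298.7] [64.4 98.8] 94
tray 6268 px [285.3 175.1] cen [ 0.6123 -0.2961] rect [ 0.6021 -0.2991] (87, 87) 6.2
now [ 0.5741 -0.3006  0.1572] ang -83.67 w 0.0585 F [ 0.8 -0.3 -1.8] t 20.22
-> [0.0022 0.0024 0.0322] yaw 0.33
```

View pics/w14.png

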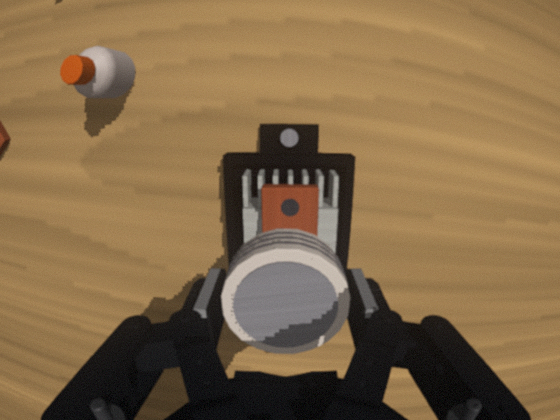

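```bash
python3 - <<'E'
from mw import *
c=np.load('pics/w14.npz'); d=np.array([np.cos(.105),np.sin(.105)])
circ('w14',(190,250,380,390),.106,lambda h:(h[...,1]<60)&(h[...,2]>50)&(h[...,2]<150))
h=cv2.cvtColor(c['pixels'],cv2.COLOR_RGB2HSV); m=cu(h); m[:175]=0;m[225:]=0;m[:,:250]=0;m[:,330:]=0
for v in range(183,226,6):
    u=np.where(m[v])[0]; print(v,u.min() if len(u) else 0,u.max() if len(u) else 0)
v0=np.where(m[:,285:295].any(1))[0].min(); print(v0)
print('bar',cast(c,[[290,v0]],.044,True)-d*.04)
print(cast(c,[[285,345],[222,295],[348,295]],.106,True))
print([c['pixels'][v,285].tolist() for v in (240,250,256,260,264,268,300,340,346,350,354)])
E
```

```text
circ 8331 [290.3 305.6] [ 572.2 -303.7] [51.1 62.5] 65
183 267 299
189 262 317
195 262 317
201 262 317
207 262 317
213 262 316
219 262 316
225 0 0
184
bar [[ 0.57346478 -0.302884  ]]
[[ 0.54861243 -0.30284398]
 [ 0.57468595 -0.27162472]
 [ 0.58083335 -0.32763518]]
[[135, 126, 120], [204, 191, 181], [201, 190, 178], [192, 181, 169], [122, 119, 121], [131, 124, 129], [133, 129, 131], [61, 59, 60], [65, 61, 64], [107, 101, 94], [150, 122, 88]]
```

```bash
python3 - <<'E'
from mw import *
c=np.load('pics/w14.npz')
p=cast(c,[[286,264],[286,347]],.106,True); print(p,p.mean(0))
p=cast(c,[[286,248],[286,352]],.106,True); print(p,p.mean(0))
E
```

```text
[[ 0.59382697 -0.29826432]
 [ 0.54731547 -0.30348093]] [ 0.57057122 -0.30087263]
[[ 0.60120818 -0.29743783]
 [ 0.54387363 -0.30386743]] [ 0.57254091 -0.30065263]
```

{"api": "carry_out", "payload": {"commands": [0.0025, 0, 0.01, 0.3, 0.0025, 0, 0.02, 0.3, 0.0025, 0, 0.027, 0.3, 0.0025, 0, 0.03, 0.3, 0.0025, 0, 0.031, 0.3, 0.0025, 0, 0.032, 0.3, 0.0025, 0, 0.033, 0.3, 0.0025, 0, 0.033, 0.3]}}

```text
time: 20.88
eef_pos: [0.574, -0.3028, 0.123]
tcp_rot: [0.0, 0.743, -0.669, 0.0]
wrist_force: [0.2, -0.4, -1.8]
gripper_width: 0.0585
```

{"api": "carry_out", "payload": {"commands": [0, 0, 0.0005, 0, 0, 0, 0.001, 0, 0, 0, 0.0015, 0, 0, 0, 0.002, 0, 0, 0, 0.002, 0]}}

```text
time: 21.3
eef_pos: [0.5739, -0.3027, 0.1211]
tcp_rot: [-0.0, 0.743, -0.669, 0.0]
wrist_force: [-0.6, 0.1, -0.7]
gripper_width: 0.0585
```

{"api": "carry_out", "payload": {"commands": [0, 0, 0.0005, 0, 0, 0, 0.001, 0, 0, 0, 0.001, 0, 0, 0, 0.001, 0]}}

```text
time: 21.63
eef_pos: [0.5739, -0.3028, 0.121]
tcp_rot: [-0.0, 0.743, -0.669, 0.0]
wrist_force: [-4.1, 3.2, 9.5]
gripper_width: 0.0585
```

{"api": "carry_out", "payload": {"commands": [0, 0, -0.0008, 0, 0, 0, -0.0008, 0, 0, 0, -0.0008, 0, 0, 0, -0.0008, 0, 0, 0, -0.0008, 0, 0, 0, -0.0008, 0], "fingers": 0.085}}

```text
time: 22.13
eef_pos: [0.5739, -0.3027, 0.1206]
tcp_rot: [0.0, 0.743, -0.669, -0.0]
wrist_force: [-0.7, -0.5, 0.4]
gripper_width: 0.0849
```

{"api": "carry_out", "payload": {"commands": [0, 0, -0.01, 0, 0, 0, -0.03, 0, 0, 0, -0.07, 0, 0, 0, -0.11, 0, 0, 0, -0.15, 0, 0, 0, -0.18, 0, 0, 0, -0.18, 0, 0, 0, -0.18, 0]}}

```text
time: 22.8
eef_pos: [0.5743, -0.3034, 0.3034]
tcp_rot: [-0.001, 0.743, -0.669, 0.002]
wrist_force: [-0.2, 0.1, -0.7]
gripper_width: 0.0849
```

```bash
python3 - <<'E'
from mw import *
env.capture('wrist');snap('wrist','w15')
circ('w15',(200,110,370,320),.070,lambda h:(h[...,1]<60)&(h[...,2]>50)&(h[...,2]<150))
circ('w15',(200,110,370,320),.070,lambda h:(h[...,1]<60)&(h[...,2]>150))
plan((.66,0.010,.3,-48))
E
```

```text
circ 1870 [285.1 197.2] [ 570.7 -302.7] [47.7 48.4] 69
circ 906 [286.2 194.2] [ 571.5 -303.1] [58.3 58.9] 101
now [ 0.5736 -0.3024  0.3003] ang -83.97 w 0.0849 F [-0.9  0.6  0. ] t 22.9
-> [-0.3016 -0.1187  0.0004] yaw -35.97
```

{"api": "carry_out", "payload": {"commands": [-0.302, -0.119, 0, -36, -0.302, -0.119, 0, -36, -0.302, -0.119, 0, -36, -0.302, -0.119, 0, -36, -0.302, -0.119, 0, -36, -0.302, -0.119, 0, -36, -0.302, -0.119, 0, -36, -0.302, -0.119, 0, -36], "fingers": 0.055}}

```text
time: 23.57
eef_pos: [0.6604, 0.0144, 0.2989]
tcp_rot: [0.0, 0.914, -0.405, -0.001]
wrist_force: [0.7, 0.3, -0.2]
gripper_width: 0.0551
```

{"api": "carry_out", "payload": {"commands": [0, 0, 0.03, 0, 0, 0, 0.06, 0, 0, 0, 0.08, 0, 0, 0, 0.08, 0, 0, 0, 0.08, 0, 0, 0, 0.08, 0]}}

```text
time: 24.07
eef_pos: [0.6608, 0.0098, 0.2215]
tcp_rot: [0.0, 0.914, -0.407, 0.0]
wrist_force: [0.2, 0.1, 0.3]
gripper_width: 0.0548
```

```bash
python3 - <<'E'
from mw import *
env.capture('wrist');snap('wrist','w16')
meas('w16',dict(bar=((200,90,370,370),.01,cu)))
plan((.66,0.010,.077,-48))
E
```

```text
bar 4879 px [283.9 193.1] cen [0.6653 0.0155] rect [0.6619 0.0124] (130, 34) 41.8
now [0.6612 0.0098 0.2224] ang -48.0 w 0.0549 F [-0.  -0.9 -0.4] t 24.17
-> [-0.0012  0.001   0.1454] yaw 0.0
```

{"api": "carry_out", "payload": {"commands": [-0.0015, -0.002, 0.04, 0, -0.0015, -0.002, 0.08, 0, -0.0015, -0.002, 0.11, 0, -0.0015, -0.002, 0.13, 0, -0.0015, -0.002, 0.14, 0, -0.0015, -0.002, 0.144, 0, -0.0015, -0.002, 0.146, 0, -0.0015, -0.002, 0.146, 0]}}

```text
time: 24.83
eef_pos: [0.662, 0.0125, 0.0762]
tcp_rot: [-0.001, 0.914, -0.407, 0.001]
wrist_force: [0.4, 0.1, 0.8]
gripper_width: 0.0548
```

```bash
python3 - <<'E'
from mw import *
env.capture('wrist');snap('wrist','w17')
meas('w17',dict(bar=((150,90,420,400),.01,cu)))
c=np.load('pics/w17.npz'); h=cv2.cvtColor(c['pixels'],cv2.COLOR_RGB2HSV); m=cu(h)
for v in (240,260,280,300):
    u=np.where(m[v,200:380])[0]+200; print(v,u.min(),u.max())
plan((.66,0.010,.0755,-48))
E
```

```text
bar 14938 px [286.1 258. ] cen [0.6734 0.0229] rect [0.6621 0.0128] (130, 35) 42.0
240 250 322
260 251 321
280 252 320
300 253 319
now [0.662  0.0125 0.0765] ang -47.98 w 0.0549 F [-0.7 -0.1  0.1] t 24.93
-> [0.0005 0.0032 0.001 ] yaw 0.02
```

{"api": "carry_out", "payload": {"commands": [0, 0, 0.001, 0, 0, 0, 0.001, 0, 0, 0, 0.001, 0, 0, 0, 0.001, 0, 0, 0, 0.001, 0, 0, 0, 0.001, 0], "fingers": 0.02, "newtons": 60}}

```text
time: 25.43
eef_pos: [0.6617, 0.0125, 0.0751]
tcp_rot: [-0.001, 0.914, -0.407, 0.001]
wrist_force: [-0.6, -0.3, 4.9]
gripper_width: 0.0322
```

{"api": "carry_out", "payload": {"commands": [0, 0, -0.02, 0, 0, 0, -0.05, 0, 0, 0, -0.09, 0, 0, 0, -0.13, 0, 0, 0, -0.15, 0, 0, 0, -0.15, 0, 0, 0, -0.15, 0]}}

```text
time: 26.02
eef_pos: [0.6613, 0.0126, 0.2247]
tcp_rot: [-0.001, 0.914, -0.407, 0.001]
wrist_force: [-0.1, 0.7, -3.4]
gripper_width: 0.032
```

```bash
python3 - <<'E'
from mw import *
plan((.5715,-.303,.22,-84))
E
```

```text
now [0.6613 0.0126 0.2247] ang -47.97 w 0.032 F [-0.1  0.7 -3.4] t 26.02
-> [0.1743 0.278  0.0043] yaw 36.03
```

{"api": "carry_out", "payload": {"commands": [0.015, 0.024, 0, 3, 0.037, 0.059, 0, 8, 0.06, 0.095, 0, 13, 0.083, 0.132, 0, 19, 0.106, 0.169, 0, 25, 0.129, 0.205, 0, 30, 0.152, 0.241, 0, 34, 0.174, 0.278, 0, 36]}}

```text
time: 26.68
eef_pos: [0.5717, -0.2959, 0.2214]
tcp_rot: [0.001, 0.742, -0.67, -0.002]
wrist_force: [1.5, -0.9, -2.9]
gripper_width: 0.0318
```

{"api": "carry_out", "payload": {"commands": [0, 0, 0.01, 0, 0, 0, 0.03, 0, 0, 0, 0.045, 0, 0, 0, 0.045, 0, 0, 0, 0.045, 0, 0, 0, 0.045, 0]}}

```text
time: 27.18
eef_pos: [0.5733, -0.2947, 0.1786]
tcp_rot: [0.0, 0.743, -0.669, -0.0]
wrist_force: [-0.0, 0.0, -3.6]
gripper_width: 0.0319
```

```bash
python3 - <<'E'
from mw import *
avg(2);snap('wrist','w18')
z=env.get_obs()['eef_pos'][2]-.0751+.010
c=np.load('pics/w18.npz'); h=cv2.cvtColor(c['pixels'],cv2.COLOR_RGB2HSV); m=cu(h)
m[:,:200]=0;m[:,370:]=0
n=[v for v in range(420) if m[v].sum()>25]; print(n[0],n[-1])
for v in range(n[0],n[-1],20):
    u=np.where(m[v])[0]; print(v,u.min(),u.max())
d=np.array([np.cos(.105),np.sin(.105)]); u=np.where(m[n[0]+3])[0].mean(); print('bar',cast(c,[[u,n[0]]],z,True)-d*.065)
plan((.572,-.303,.145,-84))
E
```

```text
avg [ 0.5737 -0.2949  0.1793] sd [0.0001 0.     0.0001] ang -83.96
150 373
150 248 322
170 245 324
190 246 323
210 239 323
230 247 322
250 248 321
270 251 320
290 252 318
310 253 317
330 253 316
350 256 314
370 257 313
bar [[ 0.57427105 -0.29446398]]
now [ 0.5738 -0.2949  0.1796] ang -83.96 w 0.0322 F [ 0.6  0.2 -2.5] t 27.33
-> [0.0078 0.0027 0.0346] yaw 0.04
```

View pics/w18.png

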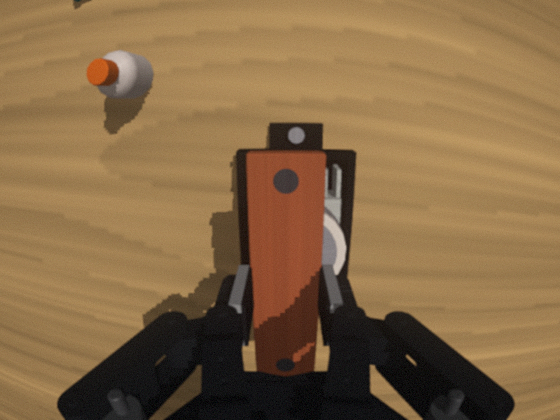

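{"api": "carry_out", "payload": {"commands": [0.008, 0.003, 0.005, 0, 0.008, 0.003, 0.015, 0, 0.008, 0.003, 0.023, 0, 0.008, 0.003, 0.028, 0, 0.008, 0.003, 0.03, 0, 0.008, 0.003, 0.031, 0, 0.008, 0.003, 0.032, 0, 0.008, 0.003, 0.032, 0]}}

```text
time: 28.0
eef_pos: [0.5714, -0.3031, 0.1468]
tcp_rot: [0.0, 0.743, -0.669, 0.0]
wrist_force: [-0.5, -0.4, -2.8]
gripper_width: 0.0318
```

{"api": "carry_out", "payload": {"commands": [0, 0, 0.0005, 0, 0, 0, 0.001, 0, 0, 0, 0.0015, 0, 0, 0, 0.002, 0, 0, 0, 0.002, 0]}}

```text
time: 28.42
eef_pos: [0.5714, -0.3031, 0.1451]
tcp_rot: [-0.0, 0.743, -0.669, 0.0]
wrist_force: [-1.4, 0.7, 1.4]
gripper_width: 0.0319
```

{"api": "carry_out", "payload": {"commands": [0, 0, 0.0003, 0, 0, 0, 0.0003, 0]}}

```text
time: 28.58
eef_pos: [0.5714, -0.3031, 0.1451]
tcp_rot: [-0.0, 0.743, -0.669, 0.0]
wrist_force: [-1.9, 2.2, 4.8]
gripper_width: 0.0319
```

{"api": "carry_out", "payload": {"commands": [0, 0, 0, 0, 0, 0, 0, 0, 0, 0, 0, 0, 0, 0, 0, 0, 0, 0, 0, 0], "fingers": 0.06}}

```text
time: 29.0
eef_pos: [0.5713, -0.3031, 0.1444]
tcp_rot: [0.0, 0.743, -0.669, 0.0]
wrist_force: [0.3, 0.4, 0.3]
gripper_width: 0.0601
```

{"api": "carry_out", "payload": {"commands": [0, 0, -0.01, 0, 0, 0, -0.03, 0, 0, 0, -0.07, 0, 0, 0, -0.11, 0, 0, 0, -0.15, 0, 0, 0, -0.16, 0, 0, 0, -0.16, 0, 0, 0, -0.16, 0]}}

```text
time: 29.67
eef_pos: [0.5714, -0.3032, 0.3052]
tcp_rot: [-0.0, 0.743, -0.669, 0.001]
wrist_force: [-0.7, -0.4, -0.7]
gripper_width: 0.0599
```

```bash
python3 - <<'E'
from mw import *
env.capture('wrist');snap('wrist','w19')
meas('w19',dict(bar=((200,80,370,360),.08,cu)))
plan((.50,0.05,.3,-40),(.595,.310,.3,-20))
E
```

```text
bar 4533 px [285.6 191.1] cen [ 0.5762 -0.3022] rect [ 0.5718 -0.3032] (131, 35) 5.8
now [ 0.5709 -0.3026  0.3033] ang -83.97 w 0.0606 F [ 0.4  0.3 -0.1] t 29.77
-> [-0.3581  0.0335  0.0037] yaw -43.97
-> [-0.6067 -0.0883  0.0037] yaw -63.97
```

{"api": "carry_out", "payload": {"commands": [-0.303, -0.044, 0, -32, -0.303, -0.044, 0, -32, -0.303, -0.044, 0, -32, -0.303, -0.044, 0, -32, -0.303, -0.044, 0, -32, -0.303, -0.044, 0, -32, -0.303, -0.044, 0, -32, -0.303, -0.044, 0, -32]}}

```text
time: 30.43
eef_pos: [0.5826, 0.0107, 0.3026]
tcp_rot: [-0.0, 0.901, -0.435, -0.002]
wrist_force: [0.2, 1.5, 0.7]
gripper_width: 0.0601
```

```bash
python3 - <<'E'
from mw import *
plan((.595,.310,.25,-20))
E
```

```text
now [0.5826 0.0107 0.3026] ang -51.52 w 0.0601 F [0.2 1.5 0.7] t 30.43
-> [-0.2265 -0.196   0.0531] yaw -31.52
```

{"api": "carry_out", "payload": {"commands": [-0.227, -0.196, 0, -31, -0.227, -0.196, 0, -31, -0.227, -0.196, 0, -31, -0.227, -0.196, 0, -31, -0.227, -0.196, 0, -31, -0.227, -0.196, 0, -31, -0.227, -0.196, 0.0, -31, -0.227, -0.196, 0.03, -31]}}

```text
time: 31.1
eef_pos: [0.5972, 0.3124, 0.2768]
tcp_rot: [-0.003, 0.984, -0.177, 0.001]
wrist_force: [-1.3, 1.6, 0.8]
gripper_width: 0.0603
```

{"api": "carry_out", "payload": {"commands": [0, 0, 0.04, 0, 0, 0, 0.06, 0, 0, 0, 0.06, 0, 0, 0, 0.06, 0, 0, 0, 0.06, 0]}}

```text
time: 31.52
eef_pos: [0.5984, 0.3022, 0.2156]
tcp_rot: [-0.0, 0.983, -0.182, 0.0]
wrist_force: [-0.6, -0.0, 0.2]
gripper_width: 0.06
```

```bash
python3 - <<'E'
from mw import *
env.capture('wrist');env.capture('wrist');snap('wrist','w20')
c=np.load('pics/w20.npz'); h=cv2.cvtColor(c['pixels'],cv2.COLOR_RGB2HSV)
for t in (45,60,75):
    m=(h[...,2]<t)&(h[...,1]<110); m[:100]=0; m[265:]=0
    print(t,[(b[0],b[1].round(0),b[2].min(0),b[2].max(0)) for b in blob(m,amin=150)])
plan((.595,.310,.25,-20))
E
```

```text
45 [(np.int32(163), array([273., 186.]), array([261, 178], dtype=int32), array([295, 203], dtype=int32))]
60 [(np.int32(911), array([278., 190.]), array([260, 168], dtype=int32), array([304, 215], dtype=int32))]
75 [(np.int32(1957), array([285., 192.]), array([259, 167], dtype=int32), array([309, 216], dtype=int32))]
now [0.5986 0.3025 0.2164] ang -21.0 w 0.0601 F [ 0.1  0.  -0.3] t 31.67
-> [-0.006  -0.0058 -0.0336] yaw -1.0
```

View pics/w20.png

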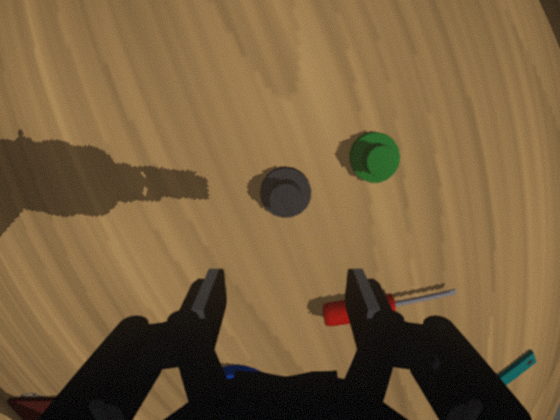

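```bash
python3 - <<'E'
from mw import *
c=np.load('pics/w20.npz')
f=lambda h:(h[...,2]<75)&(h[...,1]<110)
circ('w20',(230,140,330,240),.01,f); print('knob',cast(c,[[286,196]],.03,True))
print('green',cast(c,[[373,157]],.01,True),'handle',cast(c,[[323,315]],.01,True))
plan((.595,.310,.087,-20))
E
```

```text
circ 1957 [284.6 191.6] [601.5 312. ] [44.6 45.3] 167
knob [[0.60341843 0.31340628]]
green [[0.68570994 0.31438346]] handle [[0.59166922 0.17356957]]
now [0.5986 0.3025 0.2164] ang -21.0 w 0.0601 F [ 0.1  0.  -0.3] t 31.67
-> [-0.0063 -0.0054  0.1294] yaw -1.0
```

{"api": "carry_out", "payload": {"commands": [0, -0.01, 0.03, 0, 0, -0.01, 0.06, 0, 0, -0.01, 0.08, 0, 0, -0.01, 0.085, 0, 0, -0.01, 0.085, 0, 0, -0.01, 0.085, 0]}}

```text
time: 32.17
eef_pos: [0.6022, 0.3118, 0.1312]
tcp_rot: [-0.001, 0.983, -0.182, 0.001]
wrist_force: [0.3, -0.3, -0.1]
gripper_width: 0.0601
```

```bash
python3 - <<'E'
from mw import *
env.capture('wrist');snap('wrist','w21')
f=lambda h:(h[...,2]<75)&(h[...,1]<110)
circ('w21',(232,170,340,310),.012,f)
plan((.602,.312,.087,-20))
E
```

```text
circ 3653 [284.7 240.3] [602.  312.7] [43.8 48.1] 162
now [0.6025 0.312  0.1318] ang -20.99 w 0.06 F [-0.   0.1  0.6] t 32.27
-> [-0.0006  0.0003  0.0448] yaw -0.99
```

{"api": "carry_out", "payload": {"commands": [0, -0.0005, 0.015, 0, 0, -0.0005, 0.03, 0, 0, -0.0005, 0.04, 0, 0, -0.0005, 0.0445, 0, 0, -0.0005, 0.0445, 0, 0, -0.0005, 0.0445, 0]}}

```text
time: 32.77
eef_pos: [0.6015, 0.312, 0.0845]
tcp_rot: [0.0, 0.983, -0.182, -0.0]
wrist_force: [0.7, 0.0, 1.1]
gripper_width: 0.0599
```

{"api": "carry_out", "payload": {"commands": [0, 0, 0, 0, 0, 0, 0, 0, 0, 0, 0, 0, 0, 0, 0, 0, 0, 0, 0, 0, 0, 0, 0, 0], "fingers": 0.015, "newtons": 40}}

```text
time: 33.27
eef_pos: [0.602, 0.3124, 0.0858]
tcp_rot: [-0.0, 0.983, -0.182, 0.0]
wrist_force: [0.2, -0.4, 6.6]
gripper_width: 0.0264
```

{"api": "carry_out", "payload": {"commands": [0, 0, -0.02, 0, 0, 0, -0.05, 0, 0, 0, -0.09, 0, 0, 0, -0.13, 0, 0, 0, -0.16, 0, 0, 0, -0.16, 0, 0, 0, -0.16, 0]}}

```text
time: 33.85
eef_pos: [0.6022, 0.3124, 0.2467]
tcp_rot: [-0.001, 0.983, -0.182, 0.001]
wrist_force: [-0.6, 0.1, -3.3]
gripper_width: 0.0265
```

```bash
python3 - <<'E'
from mw import *
plan((.583,.01,.25,-52),(.5715,-.303,.25,-84))
E
```

```text
now [0.6022 0.3124 0.2467] ang -20.98 w 0.0265 F [-0.6  0.1 -3.3] t 33.85
-> [ 0.0904  0.2892 -0.0039] yaw 31.02
-> [ 0.1917  0.5856 -0.0046] yaw 63.02
```

{"api": "carry_out", "payload": {"commands": [0.007, 0.02, 0, 3, 0.018, 0.055, 0, 7, 0.03, 0.095, 0, 11, 0.042, 0.134, 0, 15, 0.054, 0.173, 0, 19, 0.066, 0.212, 0, 23, 0.078, 0.25, 0, 27, 0.09, 0.289, 0, 31]}}

```text
time: 34.52
eef_pos: [0.5807, 0.0086, 0.2429]
tcp_rot: [0.001, 0.898, -0.44, -0.001]
wrist_force: [0.8, -0.9, -2.1]
gripper_width: 0.0262
```

```bash
python3 - <<'E'
from mw import *
plan((.5715,-.303,.25,-84))
E
```

```text
now [0.5807 0.0086 0.2429] ang -52.15 w 0.0262 F [ 0.8 -0.9 -2.1] t 34.52
-> [ 0.2404  0.1984 -0.0069] yaw 31.85
```

{"api": "carry_out", "payload": {"commands": [0.03, 0.025, 0, 4, 0.06, 0.05, 0, 8, 0.09, 0.074, 0, 12, 0.12, 0.1, 0, 16, 0.15, 0.124, 0, 20, 0.18, 0.149, 0, 24, 0.212, 0.175, 0, 28, 0.24, 0.198, 0, 32]}}

```text
time: 35.18
eef_pos: [0.5727, -0.3029, 0.2428]
tcp_rot: [0.001, 0.742, -0.67, -0.001]
wrist_force: [0.9, -0.3, -1.6]
gripper_width: 0.0264
```

{"api": "carry_out", "payload": {"commands": [0, 0, 0.01, 0, 0, 0, 0.03, 0, 0, 0, 0.045, 0, 0, 0, 0.045, 0, 0, 0, 0.045, 0, 0, 0, 0.045, 0]}}

```text
time: 35.68
eef_pos: [0.574, -0.3008, 0.1999]
tcp_rot: [0.0, 0.743, -0.669, -0.0]
wrist_force: [-0.4, -0.2, -0.6]
gripper_width: 0.0264
```

```bash
python3 - <<'E'
from mw import *
avg(2);snap('wrist','w22')
c=np.load('pics/w22.npz'); h=cv2.cvtColor(c['pixels'],cv2.COLOR_RGB2HSV); m=cu(h)
m[:,:200]=0;m[:,370:]=0
n=[v for v in range(420) if m[v].sum()>25]; print(n[0],n[-1])
for v in range(n[0]+3,n[0]+50,10):
    u=np.where(m[v])[0]; print(v,u.min(),u.max(),cast(c,[[u.min()-.5,v],[u.max()+.5,v]],.08,True).mean(0))
d=np.array([np.cos(.105),np.sin(.105)]); u=np.where(m[n[0]+5])[0]; u=(u.min()+u.max())/2; print('bar',cast(c,[[u,n[0]]],.08,True)-d*.065)
z=env.get_obs()['eef_pos'][2]-.0858+.01
mm=(h[...,2]<75)&(h[...,1]<110); mm[:,:230]=0; mm[:,340:]=0; mm[:200]=0
for v in range(205,330,8):
    u=np.where(mm[v])[0]; print(v,u.min() if len(u) else 0,u.max() if len(u) else 0,len(u),end='; ')
plan((.5715,-.303,.166,-84))
E
```

```text
avg [ 0.5743 -0.3009  0.2006] sd [0.0001 0.     0.0001] ang -83.96
143 324
146 260 318 [ 0.63473989 -0.29643398]
156 260 318 [ 0.62877771 -0.29708101]
166 260 318 [ 0.62275895 -0.29773558]
176 260 318 [ 0.61667119 -0.29839909]
186 261 316 [ 0.61046426 -0.29876873]
bar [[ 0.57176034 -0.3030458 ]]
205 238 339 20; 213 236 338 14; 221 239 338 13; 229 236 337 12; 237 237 337 48; 245 238 336 71; 253 237 334 87; 261 238 335 96; 269 237 335 78; 277 230 339 89; 285 230 339 87; 293 230 339 85; 301 230 339 84; 309 230 339 104; 317 230 339 89; 325 230 339 50; now [ 0.5743 -0.301   0.2008] ang -83.96 w 0.0261 F [ 0.4 -0.2 -1.1] t 35.83
-> [0.0017 0.0031 0.0348] yaw 0.04
```

{"api": "carry_out", "payload": {"commands": [0.002, 0.003, 0.005, 0, 0.002, 0.003, 0.015, 0, 0.002, 0.003, 0.023, 0, 0.002, 0.003, 0.028, 0, 0.002, 0.003, 0.031, 0, 0.002, 0.003, 0.0325, 0, 0.002, 0.003, 0.0325, 0]}}

```text
time: 36.42
eef_pos: [0.5711, -0.3031, 0.167]
tcp_rot: [0.0, 0.743, -0.669, -0.0]
wrist_force: [0.2, 0.2, -2.2]
gripper_width: 0.0262
```

{"api": "carry_out", "payload": {"commands": [0, 0, 0.0005, 0, 0, 0, 0.001, 0, 0, 0, 0.0015, 0, 0, 0, 0.002, 0, 0, 0, 0.002, 0]}}

```text
time: 36.83
eef_pos: [0.5714, -0.3033, 0.1658]
tcp_rot: [-0.0, 0.743, -0.669, 0.0]
wrist_force: [-0.9, 0.1, 0.3]
gripper_width: 0.0261
```

{"api": "carry_out", "payload": {"commands": [0, 0, 0.0003, 0, 0, 0, 0.0003, 0]}}

```text
time: 37.0
eef_pos: [0.5714, -0.3033, 0.1658]
tcp_rot: [-0.0, 0.743, -0.669, 0.0]
wrist_force: [-1.9, 1.1, 5.4]
gripper_width: 0.0264
```

{"api": "carry_out", "payload": {"commands": [0, 0, 0, 0, 0, 0, 0, 0, 0, 0, 0, 0, 0, 0, 0, 0, 0, 0, 0, 0, 0, 0, 0, 0], "fingers": 0.06}}

```text
time: 37.5
eef_pos: [0.5712, -0.3032, 0.1651]
tcp_rot: [0.0, 0.743, -0.669, 0.0]
wrist_force: [0.6, -0.4, 0.0]
gripper_width: 0.0601
```

{"api": "carry_out", "payload": {"commands": [0, 0, -0.01, 0, 0, 0, -0.03, 0, 0, 0, -0.07, 0, 0, 0, -0.1, 0, 0, 0, -0.14, 0, 0, 0, -0.15, 0, 0, 0, -0.15, 0, 0, 0, -0.15, 0]}}

```text
time: 38.17
eef_pos: [0.5713, -0.3034, 0.316]
tcp_rot: [-0.0, 0.743, -0.669, 0.001]
wrist_force: [0.2, 0.2, -0.2]
gripper_width: 0.0598
```

```bash
python3 - <<'E'
from mw import *
env.capture('wrist');c=snap('wrist','w23'); h=cv2.cvtColor(c['pixels'],cv2.COLOR_RGB2HSV)
f=lambda h:(h[...,2]<80)&(h[...,1]<100)
m=f(h); m[:120]=0;m[262:]=0;m[:,:240]=0;m[:,330:]=0
print([(b[0],b[1].round(0),b[2].min(0),b[2].max(0)) for b in blob(m,amin=100)])
circ('w23',(253,140,318,262),.09,f)
meas('w23',dict(bar=((200,60,370,360),.08,cu)))
plan((.5715,-.303,.166,-84))
T=snap('top','top1');S=snap('scene','scene1')
a=T['pixels'];b=S['pixels']
cv2.imwrite('pics/end.png',np.hstack([cv2.resize(a[120:260,220:440],(400,255)),cv2.resize(b[100:240,80:300],(400,255))])[:,:,::-1])
E
```

```text
[(np.int32(2808), array([288., 189.]), array([250, 132], dtype=int32), array([323, 227], dtype=int32))]
circ 2443 [284.6 192.4] [ 584.8 -302.2] [ 70.7 116.4] 100
bar 1662 px [285.4 150.5] cen [ 0.6127 -0.2983] rect [ 0.6116 -0.2989] (51, 36) 5.8
now [ 0.5709 -0.3028  0.3141] ang -83.97 w 0.0599 F [-0.2 -0.1 -0.5] t 38.27
-> [ 0.0004 -0.0008  0.1481] yaw 0.03
```

```bash
python3 - <<'E'
from mw import *
c=np.load('pics/w23.npz'); h=cv2.cvtColor(c['pixels'],cv2.COLOR_RGB2HSV); m=cu(h)
col=m[:,275:296].sum(1); v=[i for i in range(100,290) if col[i]<8]; print(v)
v=[i for i in v if 155<i<235]; top,bot=v[0],v[-1]
d=np.array([np.cos(.105),np.sin(.105)])
print('foot far edge->centre',cast(c,[[285,top-.5]],.09,True)-d*.023)
print('knob: near edge of blob (top of knob/foot) ->',cast(c,[[285,bot+.5]],.08,True)+d*.023)
n=[i for i in range(60,370) if m[i,200:370].sum()>25]; print('bar ends',n[0],n[-1],cast(c,[[285,n[0]-.5],[285,n[-1]+.5]],.08,True).mean(0))
dk2=(h[...,2]<80)&(h[...,1]<110)
for r in range(top,bot+1,6):
    u=np.where(dk2[r,240:335])[0]+240; print(r,u.min(),u.max(),end='; ')
# bystanders against start, same views
T0=np.load('pics/top0.npz');T1=np.load('pics/top1.npz')
f=lambda p,w:cv2.absdiff(T0['pixels'][w[1]:w[3],w[0]:w[2]],T1['pixels'][w[1]:w[3],w[0]:w[2]]).mean()
for nme,w in dict(tape=(238,235,278,275),driver=(220,150,246,210),bottle=(338,160,362,190)).items(): print(nme,f(0,w))
E
```

```text
[100, 101, 102, 103, 104, 105, 106, 107, 108, 109, 110, 111, 112, 113, 114, 115, 116, 117, 118, 119, 120, 121, 122, 123, 124, 125, 174, 175, 176, 177, 178, 179, 180, 181, 182, 183, 184, 185, 186, 187, 188, 189, 190, 191, 192, 193, 194, 195, 196, 197, 198, 199, 200, 201, 202, 203, 204, 205, 206, 207, 208, 209, 210, 211, 212, 213, 214, 215, 216, 217, 218, 219, 254, 255, 256, 257, 258, 259, 260, 261, 262, 263, 264, 265, 266, 267, 268, 269, 270, 271, 272, 273, 274, 275, 276, 277, 278, 279, 280, 281, 282, 283, 284, 285, 286, 287, 288, 289]
foot far edge->centre [[ 0.56983465 -0.30246616]]
knob: near edge of blob (top of knob/foot) -> [[ 0.56702088 -0.30277903]]
bar ends 126 253 [ 0.57147566 -0.30229672]
174 247 322; 180 249 322; 186 248 322; 192 249 320; 198 250 321; 204 249 320; 210 249 321; 216 252 320; tape 8.981458333333334
driver 9.306837606837608
bottle 9.369444444444444
```

```bash
sed 's/top0/top1/;s/scene0/scene1/' m0.py > m1.py; python3 m1.py | grep -E 'tape|bottle|driver'; python3 -c "
from rig import env
o=env.get_obs();print(o['joint_vel'].round(3),o['time']); print(env.finish_job())"
```

```text
tape 328 cen [0.4541 0.0904] rect [0.4546 0.0903] (73, 73) -89.4
tape 551 cen [0.4635 0.0955] rect [0.4632 0.0964] (82, 77) 6.4
bottle 28 cen [ 0.6724 -0.1646] rect [ 0.6718 -0.1646] (13, 13) -44.6
bottle 58 cen [ 0.6793 -0.159 ] rect [ 0.6796 -0.1583] (20, 14) 35.3
driver 214 cen [0.6264 0.1648] rect [0.627  0.1646] (75, 23) -12.6
driver 340 cen [0.6279 0.1708] rect [0.6272 0.1709] (79, 22) -13.1
[ 0.001  0.001  0.001 -0.004  0.001  0.    -0.001] 38.3667
the job is handed in; nothing more can be done
None
```

I built the stack in the tray in the order asked (heat sink, short bar, puck, long bar, cap with knob up) and handed it in at about 38 s. Each part was lowered until the wrist force showed contact, then released.

- **Centring:** the wrist-camera measurements put all five parts at x 0.567–0.573 m and y −0.302 to −0.304 m. Each part is within about 5 mm of the one beneath. The heat sink and both bars lie at about 6°, which is the tray's own angle.
- **Heights:** each contact height matched the stack height expected from the part sizes to within about 1 mm.
- **Bystanders:** the tape, bottle and screwdriver measured within about 1 mm of where they started.

Some checks disagreed or were missed:

- **Fixed cameras:** the top and scene cameras disagreed by roughly 7–15 mm on most things, so I relied on the wrist camera.
- **Cap fit:** the automatic circle fit on the placed cap failed because the mask was bad. I measured the cap from its foot's edges instead; the far edge and the near edge differ by about 3 mm, and both are within 5 mm of the long bar's centre.
- **Final picture:** I had used up the 16-picture limit, so the final state was checked by numbers only, not by eye. I did not measure the tilt of the finished stack.

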